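Find and mark the balance point of a brass bar

TASK

This brass bar is to hang from one ring, so its balance point must be marked to within about 5 mm. Without lifting the bar, slide it along its lane, nose first, until it only just tips over the block's edge by itself and rests on the low stop; then take the barrel-headed marking punch from the stand and lower it point first through the guide bush above the edge until its point stands on the bar. Let go and leave the bar tipped with the punch standing in the bush, and do not disturb the other things.

Things in the scene. Friction and masses are not known exactly. Their poses are not given: they have to be found in the camera images.
- jig: Balancing jig fixed to the bench. Origin on the bench straight below the fulcrum edge; x = the way the bar is to slide, z up. Steel block, top 40 mm high, 56 mm wide, from x = -160 mm to 0, ending in a sharp edge, the fulcrum. Two strips 9 mm high (x -85 to 0) leave a 20 mm lane at y = 0. Post 88 mm high at y = -31 to -49 mm holds the bush. Foot plate 8 mm high out to x = 110 mm
- edge (a point): Point on the fulcrum edge, in the middle of the lane, 40 mm above the bench, straight below the bush's axis
- bush_mouth (a point): Centre of the flared upper mouth of the jig's upright brass guide bush, exactly above the edge, 94 mm above the bench. The bush reaches down to 68 mm above the bench; bore 12 mm, flared to 22 mm in the top 8 mm
- stop: Low stop of the jig: level steel rod, 8 mm thick, across the bar's path 80 mm beyond the edge (jig x = +80 mm), its top 31 mm above the bench, 9 mm lower than the block's top. Its origin is the jig's origin, not the rod. When the bar tips, its front half comes down on it, about 0.11 rad nose down
- bar: Brass bar 260 x 16 x 14 mm, 0.6 to 0.72 kg, loose in the lane. Origin at the middle of its underside, x to the nose (the jig's +x way), tail at -130 mm, z up. Uneven inside: balance point hidden, up to 27 mm either side of the middle, which starts 62 to 92 mm behind the edge. Let go with it past the edge, the bar tips; a finger on the tail holds it down by friction: nudge, back off, look
- stand: Wooden punch stand fixed to the bench, 42 (x) x 190 (y) x 45 mm high; three holes in its top at y = -60, 0 and +60 mm, 12.5 mm wide, 35 mm deep (floor 10 mm above the bench), a tool upright in each, in any order. Origin at the centre of its underside
- punch: The marking punch: steel, 110 mm long, 70 g, the only tool with a straight barrel-shaped grip at its top (16 mm wide, from 81 to 110 mm above its point); straight shaft 10 mm thick, the last 14 mm narrowing to a point 4 mm wide. Stands loose, point down, in one hole of the stand. Origin at the point, z up along it
- punch_tip (a point): The punch's point, at its lower end (same place as the punch's origin)
- doming_punch: bystander standing in the stand: straight steel shaft 10 mm thick with a 19 mm ball on top, 100 mm long in all. Origin at its lower end, z up along it
- taper: bystander standing in the stand: steel pin that widens from 10 mm to 20 mm at its flat top, 115 mm long. Origin at its lower end, z up along it
- doming_block: steel cube, 44 mm, with shallow round dimples, beside the jig (bystander). Origin at the centre of its underside
- jar: small glass jar with a steel lid, 48 mm wide, 55 mm high, on the bench behind the bar's tail (bystander). Origin at the centre of its underside
- pliers: pliers with red handles lying flat, about 125 mm long, 12 mm high, beside the jig (bystander)
- brush: bench brush, 160 mm long, lying beyond the bar's nose (bystander)
- dish: white bowl, 76 mm wide, 28 mm high, by one end of the punch stand (bystander). Origin at the centre of its underside
- wax_block: pale block 45 x 40 x 30 mm by the other end of the stand (bystander). Origin at the centre of its underside
- cup: green plastic cup, 72 mm wide, 85 mm high (bystander). Origin at the centre of its underside

How it is judged:
By the outcome, as a careful person would: the job done as asked, in the order asked, and still so for the second after the job is handed in, with the robot touching nothing.
It also fails if it takes over 72 s, if anything falls off the work surface, if the arm or the gripper's body presses on something with over 40 N, if the wrist force passes 120 N, or if a joint passes its speed limit or range.

ROBOT

A 6-joint arm with a two-finger parallel gripper is mounted at the origin on the work surface. World frame = base frame: x ahead of the robot, y to its left, z up, the work surface at z = 0. Lengths are in m, angles in degrees, forces in N, time in s.
With the tool pointing down it reaches from about 0.325 to 0.875 m from the base axis. Payload 4.4 kg.
Tool frame: the origin (TCP) lies midway between the tips of the shut fingers; the grasp point (between the pads) lies 19 mm behind it (ctrl.tcp_to_grasp is the distance from the TCP to the grasp point, in m); z points along the fingers, x is the direction in which the jaws open and shut, and the axes are right-handed (so a half turn about z gives the same grasp; the last joint's range is limited). The gripper opens to 85 mm and grips with 20 to 120 N. Pads are 22 mm wide; open, the fingers measure 114 mm over their backs; the gripper's body (76 mm by 85 mm) begins 54 mm behind the grasp point. The pads swing forward as they close: fully open they stand 13 mm farther back than shut.
Start: joints at [-85.571, 11.837, 88.321, -0, 79.842, -8.623], TCP at [0.13, -0.56, 0.231] pointing down, gripper open.
Joint ranges: [-156.59, 156.59], [-49.26, 127.26], [12.9, 141.05], [-63.56, 243.56], [4.71, 150.69], [-161.64, 161.64]. Speed limits (degrees/s): [159.86, 159.86, 180, 180, 180, 180].

INTERFACE

Orientations are given as [roll, pitch, yaw] about the fixed x, y, z axes, in that order (R = Rz(yaw) Ry(pitch) Rx(roll)).
In Python, from cell import ctrl gives the robot as it stands.
- The arm moves only by the tool play_rows, never from a script. Its argument "commands" is a list of rows, each a list of 3 entries, a list of its own where there are three numbers: the opening, from 0 (shut) to 1 (fully open), then the shift along the tool's x, y, z each as a share of 0.05 m, from -1 to 1, then the turn, a rotation vector about the tool's x, y, z each as a share of 180 degrees, from -1 to 1. In form: [[grip, [tx, ty, tz], [wx, wy, wz]], ...]. A call has 1 to 12 rows; each row shifts and turns the commanded pose from where the row before left it, along the tool's axes as they then stand; what a row does not reach is not made up. A row lasts 1/8 s, in which the tool goes at most 62.5 mm and 10.7 degrees, less where a joint would pass 70% of its speed; a pose out of reach is approached as far as the arm can. A call with a number of a shift or a turn outside -1 to 1 is refused whole. A call with a gripper value outside its range is refused whole. The fingers move at their own pace and stop on an object; "squeeze" is the grip in N (left out, the last holds). Time passes only in rows, so rows that do not move let the fingers close. It gives the time, the measured TCP pose, the force and the opening at its end, in the units of the state.
- ctrl.get_obs(): the state, without advancing time (a new reading comes with each control period).
- ctrl.camera(name): name is "scene" or "top" or "wrist"; returns a dict with "color" (384x512x3 uint8, red, green, blue), "z_map" (384x512 float32, m along the optical axis (not along the pixel's ray), 0 where there is no reading), "K" (3x3 intrinsics, pixels), "dist" ([k1, k2, p1, p2, k3] as OpenCV has them; the pictures are not rectified), "pose" (4x4, takes a point from camera to world coordinates); the wrist camera has in their place "mount" (4x4, takes a point from camera to tool coordinates, whose origin is the TCP and whose axes are the tool frame's). Camera axes: x right, y down, z forward; pixel columns grow to the right and rows downward; lengths in m; the calibration is good to about 2 mm. A picture is of the moment at which its call begins: read the wrist's pose just before it.
- ctrl.job_done(): hands the job in, once; it reports no verdict.
Trained networks look in a picture, given as the dict that the camera call returned (one of the last four; its "shot" number tells which), for a name from the list of things; names that differ only in an ending like _2 or _b are one class to them, and where a whole thing is asked for, a point or a joint stands for the part that bears it (a point fixed in the world has none). Each returns a list of dicts, best first, with "score" (0 to 1); they miss things now and then, are a little off and sometimes report something else, mostly with a low value. They report only what shows in the picture. A call takes as long as a camera call.
- ctrl.look_for(picture, name): "location" ([row, column] in pixels, amid what is visible of it).
- ctrl.silhouettes(picture, name): "mask" (384x512 bool, what is visible of it) and "location" ([row, column] in pixels, amid what is visible of it).
- ctrl.tip_of(picture, name): "location" ([row, column] in pixels: a listed point, or the origin of a listed thing).
The state is a dict: "time": time; "q": joint angles; "dq": joint speeds; "joint_efforts": joint torques, N m; "position": TCP position; "tool_rot": TCP orientation; "contact_force": force on the tool from outside, world axes, zero at the start; "ft_torque": the same for the moment, N m; "opening": finger opening in m.
Only numpy, scipy, OpenCV 4.12 (cv2) and the standard library are available. Lean on these libraries where they do the work, as an engineer would, in place of code of your own. Each camera call takes 0.05 s, during which the arm holds its last target.

## Working session

There is one attempt and no reset: what is moved stays moved. The work goes in short steps, Python scripts to look and compute and a tool call to move; the robot and the scene stay as the last step left them, time stands still between calls to the robot, and variables do not carry over. Pictures are saved under pics/ and viewed, and the job is handed in when it is done.

Besides the shell and the picture viewer there is one more tool, called after "Emit:" as a command line: name --argument value ..., lists and objects as JSON in quotes. play_rows: Moves the arm, as the interface text tells. Its arguments: {"type":"object","properties":{"commands":{"type":"array"},"squeeze":{"type":"number"}},"required":["commands"]}

```bash
ls; mkdir -p pics
cat > h.py <<'E'
import numpy as np, cv2
from cell import ctrl
from scipy.spatial.transform import Rotation as R
def und(c,uv):
    return cv2.undistortPoints(np.array(uv,float).reshape(-1,1,2),np.array(c['K']),np.array(c['dist'])).reshape(-1,2)
def pose(c,o=None):
    if 'pose' in c: return np.array(c['pose'])
    T=np.eye(4);T[:3,:3]=R.from_euler('xyz',o['tool_rot'],degrees=True).as_matrix();T[:3,3]=o['position']
    return T@np.array(c['mount'])
def ray(c,uv,z,o=None):
    T=pose(c,o);n=und(c,uv);d=np.c_[n,np.ones(len(n))]@T[:3,:3].T
    return T[:3,3]+d*((z-T[2,3])/d[:,2])[:,None]
def cloud(c,o=None):
    T=pose(c,o);h,w=c['z_map'].shape
    vv,uu=np.mgrid[:h,:w];n=und(c,np.c_[uu.ravel(),vv.ravel()])
    z=c['z_map'].ravel();P=np.c_[n*z[:,None],z]@T[:3,:3].T+T[:3,3]
    P[z==0]=np.nan
    return P.reshape(h,w,3)
def save(c,n,crop=None,s=1):
    im=c['color'][:,:,::-1]
    if crop: im=im[crop[0]:crop[1],crop[2]:crop[3]]
    cv2.imwrite('pics/'+n,cv2.resize(im,None,fx=s,fy=s,interpolation=cv2.INTER_CUBIC))
E
python3 - <<'E'
from h import *
o=ctrl.get_obs();print(o)
names="jig edge bush_mouth stop bar stand punch punch_tip doming_punch taper doming_block jar pliers brush dish wax_block cup".split()
for cn in ['scene','top']:
    c=ctrl.camera(cn);save(c,cn+'0.png',s=1.5)
    P=cloud(c)
    print(cn,pose(c).round(3).tolist())
    for n in names:
        try:
            r=ctrl.tip_of(c,n)[:2]
            l=ctrl.look_for(c,n)[:2]
        except Exception as e: print(n,e);continue
        print(n,[(np.round(a['location'],1).tolist(),round(a['score'],2)) for a in r],[(np.round(a['location'],1).tolist(),round(a['score'],2),P[int(a['location'][0]),int(a['location'][1])].round(3).tolist()) for a in l])
E
```

```text
pics
{'time': 0.0, 'q': array([-8.55691380e+01,  1.18844129e+01,  8.84064113e+01,  5.49899243e-04,
        7.98410098e+01, -8.62382494e+00]), 'dq': array([-0.0034003 ,  0.04735813, -0.01529908, -0.03407868, -0.03341965,
        0.07964935]), 'joint_efforts': array([-7.72067415e-04, -3.83038080e+01, -2.91597980e+01, -2.85185470e-04,
        1.07613413e-02, -1.59766387e-05]), 'position': array([ 0.12980574, -0.55937101,  0.23011079]), 'tool_rot': array([-1.79979697e+02,  1.30262297e-01, -7.69453876e+01]), 'contact_force': array([0.19057406, 0.5055728 , 0.61683823]), 'ft_torque': array([-0.01467926, -0.03601018,  0.01722652]), 'opening': 0.0853937675413426}
scene [[0.634, 0.547, -0.546, 1.213], [0.773, -0.432, 0.464, -0.617], [0.018, -0.717, -0.697, 0.978], [0.0, 0.0, 0.0, 1.0]]
jig [([195.6, 244.4], 0.81), ([251.0, 90.7], 0.43)] [([185.3, 244.8], 0.59, [0.482, -0.001, 0.046])]
edge [([184.3, 243.6], 0.92)] [([184.2, 243.2], 0.62, [0.484, -0.007, 0.055])]
bush_mouth [([174.1, 240.5], 0.97)] [([189.1, 241.6], 0.76, [0.464, 0.002, 0.015])]
stop [] [([199.2, 223.2], 0.59, [0.459, -0.059, 0
[... 2217 characters left out ...]
8], 0.59), ([154.5, 274.7], 0.42)] [([232.5, 205.9], 0.64, [0.395, 0.134, 0.046])]
jar [([208.6, 150.7], 0.78)] [([208.9, 148.8], 0.59, [0.475, 0.32, 0.053])]
pliers [([210.7, 245.5], 0.65), ([239.7, 257.9], 0.57)] [([241.6, 251.1], 0.77, [0.365, -0.015, 0.008])]
brush [([214.5, 318.9], 0.79), ([204.7, 247.5], 0.35)] [([208.5, 316.8], 0.64, [0.473, -0.233, 0.018])]
dish [([153.9, 327.1], 0.62)] [([155.2, 326.6], 0.81, [0.654, -0.273, 0.009])]
wax_block [([160.0, 231.8], 0.74), ([158.4, 276.5], 0.49)] [([158.3, 230.7], 0.74, [0.641, 0.053, 0.035])]
cup [([231.7, 372.6], 0.91), ([158.3, 230.5], 0.62)] [([233.2, 377.4], 0.71, [0.388, -0.437, 0.009]), ([206.0, 220.2], 0.54, [0.48, 0.085, 0.05])]
```

Run:
```python
import cv2
a=cv2.imread('pics/scene0.png');b=cv2.imread('pics/top0.png')
cv2.imwrite('pics/s0c.png',cv2.resize(a[150:450,250:550],None,fx=2,fy=2))
cv2.imwrite('pics/t0c.png',cv2.resize(b[200:400,200:520],None,fx=2.4,fy=2.4))
```

```text
(no output)
```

View pics/s0c.png

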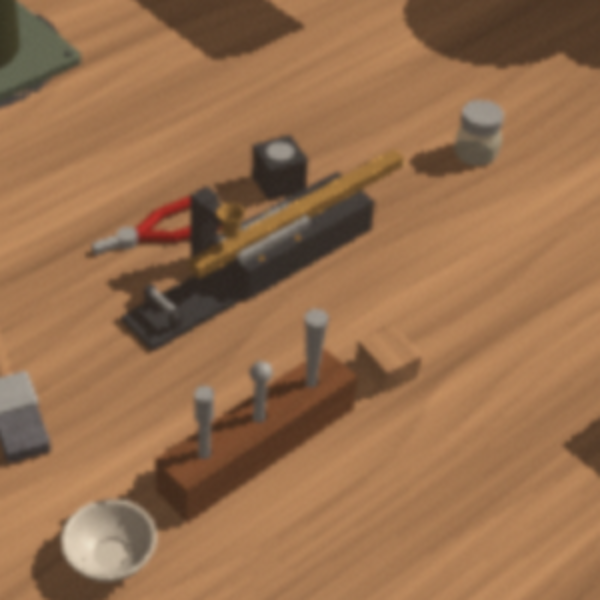

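View pics/t0c.png

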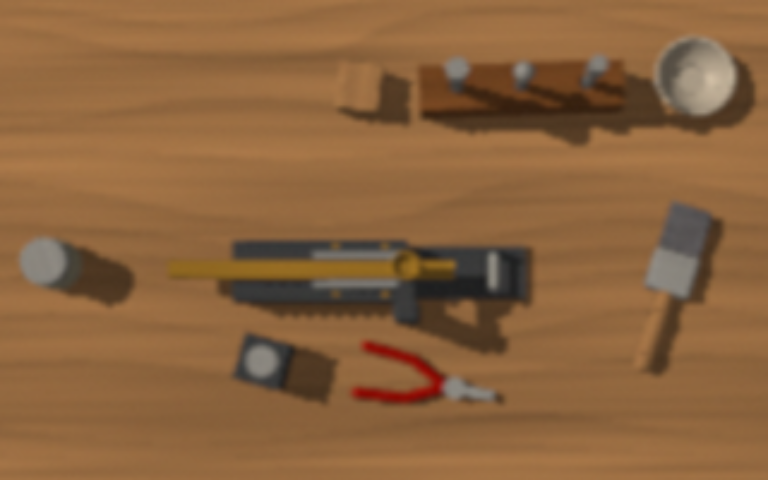

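View pics/scene0.png

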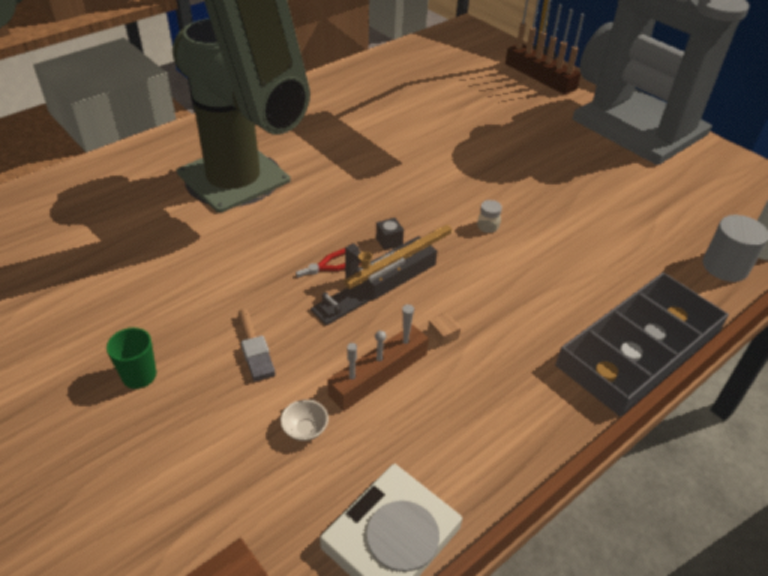

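The three tools stand left to right as punch (barrel head, crop 204,400), ball punch (260,370) and taper (315,320). The jig lies along world −y, with the bar's tail on the +y side facing the jar. Next I'll measure them precisely.

Run:
```python
from h import *
t=ctrl.camera('top');s=ctrl.camera('scene')
for c,n in((t,'top'),(s,'scene')):
    P=cloud(c)
    for nm in ['bar','jig','stand','jar','punch','doming_punch','taper']:
        r=ctrl.silhouettes(c,nm)
        if not r: print(n,nm,'none');continue
        m=r[0]['mask'];Q=P[m];Q=Q[~np.isnan(Q[:,0])]
        print(n,nm,round(r[0]['score'],2),m.sum(),'lo',np.percentile(Q,2,axis=0).round(4),'hi',np.percentile(Q,98,axis=0).round(4))
        if nm in('bar',):
            q=Q[(Q[:,2]>.045)&(Q[:,2]<.062)]
            f=np.polyfit(q[:,1],q[:,0],1);print(' fit x=',f,'med z',np.median(q[:,2]), 'y',q[:,1].min(),q[:,1].max())
        if nm=='stand':
            q=Q[(Q[:,2]>.038)&(Q[:,2]<.052)];print(' ',cv2.minAreaRect(q[:,:2].astype(np.float32)),np.median(q[:,2]))
    for nm,z in [('edge',.04),('bush_mouth',.094),('bar',.04),('stand',0),('punch',.010),('jar',0)]:
        r=ctrl.tip_of(c,nm)
        for a in r[:2]: print(n,nm,round(a['score'],2),ray(c,[a['location'][::-1]],z).round(4))
```

```text
top bar 0.71 322 lo [ 0.4653 -0.0362  0.0494] hi [0.48   0.2083 0.06  ]
 fit x= [0.00892755 0.47206831] med z 0.054391588494483556 y -0.03947595531650621 0.21403462454245012
top jig 0.94 1239 lo [ 4.334e-01 -1.032e-01 -4.000e-04] hi [0.5004 0.1516 0.0926]
top stand none
top jar 0.77 197 lo [0.4603 0.3073 0.0106] hi [0.5038 0.3499 0.06  ]
top punch 0.25 8 lo [ 0.6351 -0.0471  0.1226] hi [ 0.6443 -0.0439  0.1282]
top doming_punch none
top taper 0.42 41 lo [ 0.6331 -0.0535  0.062 ] hi [ 0.6513 -0.0377  0.129 ]
top edge 0.72 [[ 0.6598 -0.267   0.04  ]]
top bush_mouth 0.55 [[0.4832 0.0006 0.094 ]]
top bar 0.83 [[0.482  0.0874 0.04  ]]
top stand 0.68 [[ 0.6453 -0.1069  0.    ]]
top jar 0.58 [[0.478  0.3243 0.    ]]
scene bar 0.65 539 lo [ 0.4626 -0.0405  0.0409] hi [0.4852 0.2086 0.0585]
 fit x= [0.0130292  0.47589648] med z 0.05309345192088427 y -0.04448494661379687 0.21457985690583425
scene jig 0.9 1675 lo [ 4.324e-01 -1.048e-01  2.000e-04] hi [0.5043 0.1522 0.0901]
scene stand 0.61 1508 lo [ 0.6253 -0.201   0.0035] hi [ 0.667  -0.0156  0.0486]
  ((0.6444562077522278, -0.10645613819360733), (0.044595882296562195, 0.1932070255279541), 1.2809405326843262) 0.04488745790154902
scene jar 0.64 273 lo [0.4698 0.307  0.005 ] hi [0.5081 0.3461 0.0584]
scene punch none
scene doming_punch 0.46 75 lo [ 0.6401 -0.1151  0.0523] hi [ 0.6535 -0.1012  0.1103]
scene taper none
scene edge 0.87 [[0.4654 0.0064 0.04  ]]
scene edge 0.38 [[ 0.6579 -0.1629  0.04  ]]
scene bush_mouth 0.79 [[0.4689 0.0019 0.094 ]]
scene bar 0.7 [[0.4734 0.087  0.04  ]]
scene stand 0.9 [[ 0.6321 -0.0977  0.    ]]
scene punch 0.56 [[ 0.645  -0.1684  0.01  ]]
scene jar 0.52 [[0.4798 0.3397 0.    ]]
```

```bash
cat >> h.py <<'E'
def plan(o,xyz):
    M=R.from_euler('xyz',o['tool_rot'],degrees=True).as_matrix()
    return (M.T@(np.array(xyz)-o['position'])/.05).round(3)
E
python3 - <<'E'
from h import *
o=ctrl.get_obs();c=ctrl.camera('wrist');save(c,'w0.png',s=1.5);print(np.array(c['mount']).round(4).tolist(),np.array(c['K']).tolist(),ctrl.tcp_to_grasp)
E
```

```text
[[1.0, -0.0003, 0.0019, -0.0016], [-0.0003, 0.9594, 0.282, -0.0715], [-0.0019, -0.282, 0.9594, -0.1433], [0.0, 0.0, 0.0, 1.0]] [[330.14369799590975, 0.0, 258.7937651636195], [0.0, 330.14369799590975, 189.92537011328025], [0.0, 0.0, 1.0]] 0.0187
```

Emit:
play_rows --commands '[[0,[0,-0.8,0],[0,0,0.0363]],[0,[0,-0.8,0],[0,0,0.0362]],[0,[-0.8,-0.9,0],[0,0,0]],[0,[-0.8,-0.9,0],[0,0,0]],[0,[-0.8,-0.9,0],[0,0,0]],[0,[-0.8,-0.9,0],[0,0,0]],[0,[-0.8,-0.9,0],[0,0,0]],[0,[-0.9,-0.5,0],[0,0,0]],[0,[-1,0,0],[0,0,0]],[0,[-1,0,0],[0,0,0]],[0,[-1,0,0],[0,0,0]],[0,[0,0,0],[0,0,0]]]' --squeeze 40

```text
time: 6.45
position: [0.4583, -0.1486, 0.2313]
tool_rot: [180.0, 0.0, -89.7]
contact_force: [-0.2, -1.0, -0.1]
opening: 0.0
```

Emit:
play_rows --commands '[[0,[-1,0,0],[0,0,0]],[0,[-1,-0.2,0],[0,0,0]],[0,[-1,0,0],[0,0,0]],[0,[-0.4,0,0],[0,0,0]],[0,[0,0,0],[0,0,0]]]'

```text
time: 7.08
position: [0.4689, 0.0187, 0.2314]
tool_rot: [-180.0, -0.0, -89.9]
contact_force: [-0.2, -0.5, 0.5]
opening: -0.0003
```

Run:
```python
from h import *
o=ctrl.get_obs();c=ctrl.camera('wrist');save(c,'w1.png',s=1.5);print(o['position'],o['tool_rot'],o['time'])
P=cloud(c,o);np.save('P1.npy',P)
for nm,z in [('edge',.04),('bush_mouth',.094),('bar',.04)]:
    for a in ctrl.tip_of(c,nm)[:1]: print(nm,round(a['score'],2),a['location'],ray(c,[a['location'][::-1]],z,o).round(4))
# top of bush points, post
print(np.nanmax(P[...,2]))
```

```text
[0.46889567 0.01865428 0.23143283] [-1.79972574e+02 -3.65383246e-02 -8.98852301e+01] 7.075
bush_mouth 0.8 [175.8, 280.8] [[4.707e-01 3.000e-04 9.400e-02]]
bar 0.8 [162.5, 191.2] [[0.4714 0.0894 0.04  ]]
0.32854591853657994
```

View pics/w1.png

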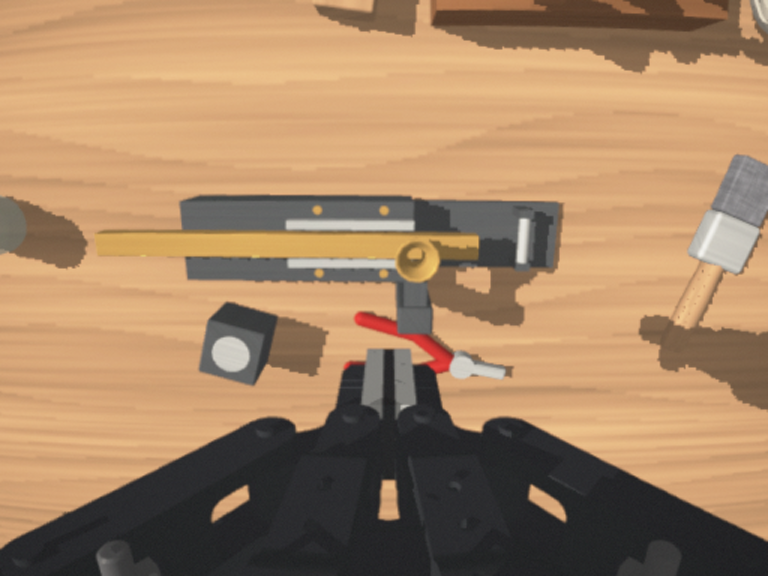

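The wrist picture shows the bush mouth at about (417,260)/1.5. The bar's tail is at (97,244)/1.5 and its nose at (478,247)/1.5. The block edge is near column 413/1.5 and the stop rod near column 523/1.5.

Run:
```python
from h import *
o=ctrl.get_obs();c=ctrl.camera('wrist')
im=c['color'][90:240,40:400,::-1];cv2.imwrite('pics/w1z.png',cv2.resize(im,None,fx=2.2,fy=2.2,interpolation=cv2.INTER_CUBIC))
f=lambda u,v,z: print((u,v),ray(c,[[u/1.5,v/1.5]],z,o).round(4)[0])
f(417,260,.094)
for p in [(97,233),(97,255),(478,236),(478,261)]: f(*p,.054)
f(413,199,.04);f(181,200,.04);f(188,279,.04)
f(523,240,.031)
hsv=cv2.cvtColor(c['color'],cv2.COLOR_RGB2HSV);P=cloud(c,o)
# bush rim: points with z >.088, <.1, yellow
m=(P[...,2]>.085)&(P[...,2]<.1)&(hsv[...,1]>120)&(abs(P[...,1])<.03)&(abs(P[...,0]-.47)<.03)
q=P[m];print(m.sum(),q.min(0),q.max(0),q.mean(0))
uv=np.argwhere(m)[:,::-1].astype(np.float32);print(cv2.minEnclosingCircle(uv),cv2.fitEllipse(cv2.convexHull(uv)))
```

```text
(417, 260) [0.4727 0.0012 0.094 ]
(97, 233) [0.483  0.2153 0.054 ]
(97, 255) [0.4677 0.2178 0.054 ]
(478, 236) [ 0.4794 -0.0413  0.054 ]
(478, 261) [ 0.4624 -0.0421  0.054 ]
(413, 199) [0.502  0.0011 0.04  ]
(181, 200) [0.5026 0.1594 0.04  ]
(188, 279) [0.4465 0.1605 0.04  ]
(523, 240) [ 0.4722 -0.0779  0.031 ]
535 [ 0.45874489 -0.00937924  0.08511666] [0.48571348 0.01521326 0.09597062] [0.4723849  0.00274582 0.09214465]
((275.88909912109375, 172.6361846923828), 14.694815635681152) ((275.95013427734375, 172.7053680419922), (28.775245666503906, 29.15374183654785), 129.40599060058594)
```

View pics/w1z.png

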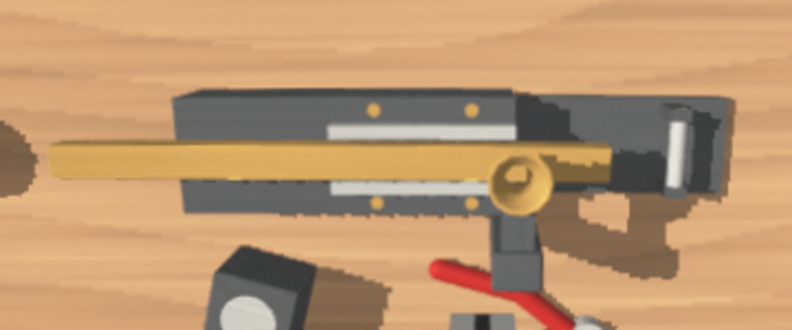

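Emit:
play_rows --commands '[[0,[-1,0,0],[0,0,0]],[0,[-1,-0.12,0],[0,0,0]],[0,[-1,0,0],[0,0,0]],[0,[-1,0,0.4],[0,0,0]],[0,[-0.73,0,0.7],[0,0,0]],[0,[0,0,0.9],[0,0,0]],[0,[0,0,0.9],[0,0,0]],[0,[0,0,0.6],[0,0,0]],[0,[0,0,0.21],[0,0,0]],[0,[0,0,0],[0,0,0]]]'

```text
time: 8.57
position: [0.4748, 0.2544, 0.0456]
tool_rot: [180.0, -0.0, -90.1]
contact_force: [0.5, -0.5, 0.7]
opening: -0.0
```

Run:
```python
from h import *
o=ctrl.get_obs();c=ctrl.camera('wrist');save(c,'w2.png',s=1.5);print(o['position'],o['tool_rot'],o['contact_force'])
```

```text
[0.47480236 0.25436087 0.04561941] [ 1.79961441e+02 -1.68505905e-02 -9.00535326e+01] [ 0.48616936 -0.4552467   0.73742941]
```

View pics/w2.png

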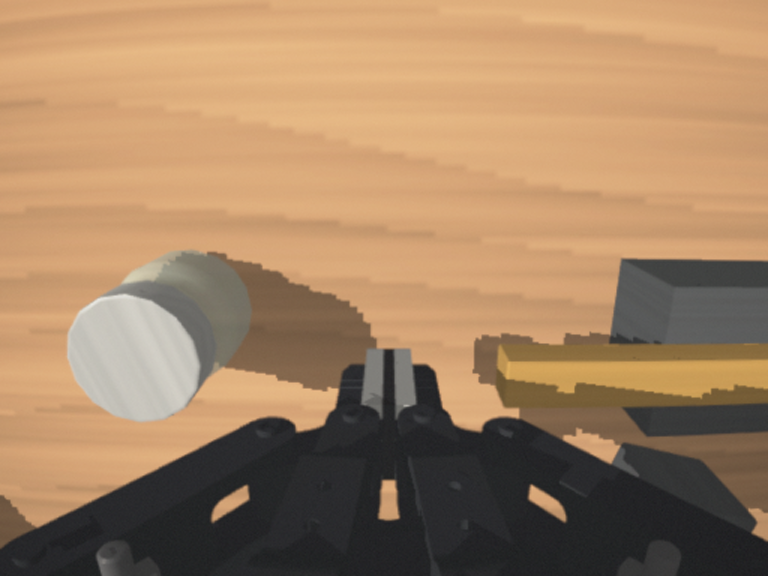

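Emit:
play_rows --commands '[[0,[0.4,0,0],[0,0,0]],[0,[0.2,0,0],[0,0,0]],[0,[0.25,0,0],[0,0,0]],[0,[0.25,0,0],[0,0,0]],[0,[0.2,0,0],[0,0,0]],[0,[0.1,0,0],[0,0,0]],[0,[0,0,0],[0,0,0]]]'

```text
time: 9.5
position: [0.4762, 0.185, 0.0476]
tool_rot: [-179.8, 0.1, -90.1]
contact_force: [-0.3, 3.1, 6.2]
opening: 0.0
```

Run:
```python
from h import *
o=ctrl.get_obs();c=ctrl.camera('wrist');save(c,'w3.png',s=1.5);print(o['position'],o['tool_rot'],o['contact_force'])
c=ctrl.camera('scene');save(c,'s3.png',[120,220,180,320],5)
```

```text
[0.47615331 0.18502316 0.04755089] [-1.79786361e+02  1.02701279e-01 -9.00665279e+01] [-0.31267659  3.06174938  6.18165498]
```

View pics/w3.png

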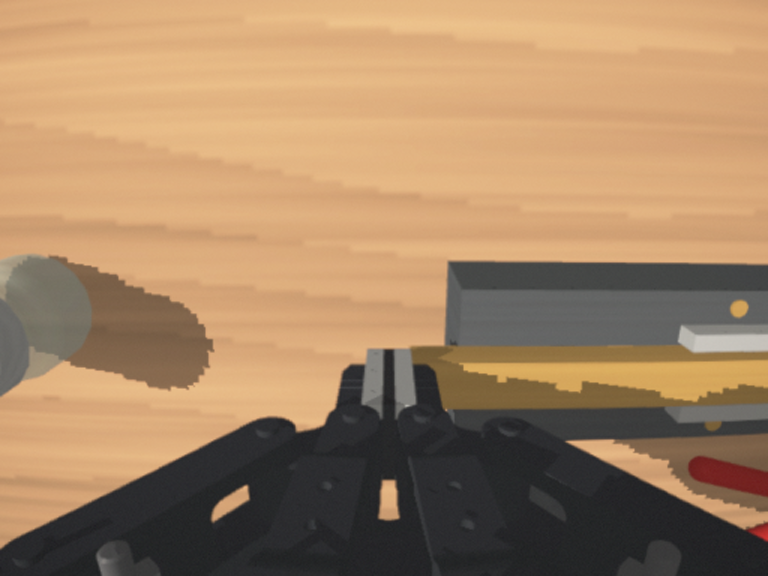

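View pics/s3.png

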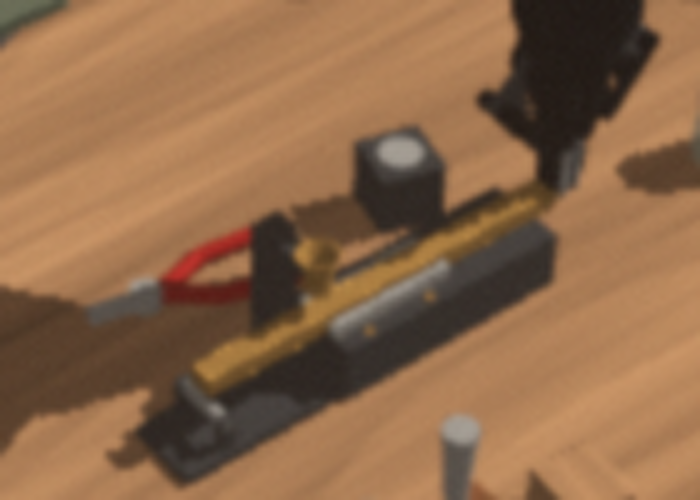

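The upward 6 N and the 2 mm rise suggest that a shoulder on the finger is riding on the bar's top. I'll back off, raise about 4 mm and check.

Emit:
play_rows --commands '[[0,[-0.2,0,0],[0,0,0]],[0,[-0.1,0,-0.09],[0,0,0]],[0,[0,0,0],[0,0,0]],[0,[0,0,0],[0,0,0]]]'

```text
time: 10.1
position: [0.4742, 0.1997, 0.0501]
tool_rot: [180.0, -0.0, -90.0]
contact_force: [0.6, 0.2, -0.2]
opening: 0.0001
```

Run:
```python
from h import *
o=ctrl.get_obs();c=ctrl.camera('wrist');save(c,'w4.png',[180,384,150,512],2.1);print(o['position'],o['tool_rot'],o['contact_force'])
P=cloud(c,o)
print([(u,P[250,u].round(4).tolist()) for u in range(262,340,6)])
c=ctrl.camera('scene');save(c,'s4.png',[120,220,180,320],5)
```

```text
[0.47418341 0.19970409 0.05007145] [ 1.79966478e+02 -1.79556857e-02 -8.99898868e+01] [ 0.60035648  0.21369902 -0.20856132]
[(262, [0.4848, 0.1997, 0.073]), (268, [0.4849, 0.1973, 0.0731]), (274, [0.4851, 0.1949, 0.0735]), (280, [0.4809, 0.1919, 0.0652]), (286, [0.4807, 0.1893, 0.0648]), (292, [0.4485, 0.1794, 0.0009]), (298, [0.4487, 0.1756, 0.0014]), (304, [0.4752, 0.1798, 0.0539]), (310, [0.476, 0.1773, 0.0556]), (316, [0.476, 0.1745, 0.0556]), (322, [0.4753, 0.1714, 0.0543]), (328, [0.4754, 0.1686, 0.0545]), (334, [0.4752, 0.1657, 0.0541])]
```

View pics/w4.png

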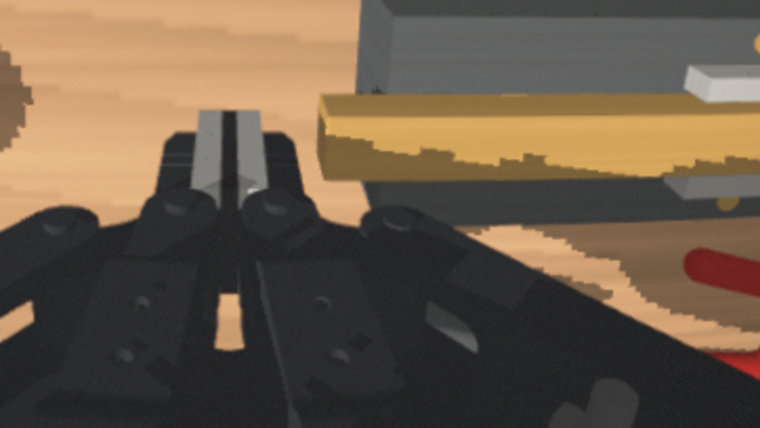

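View pics/s4.png

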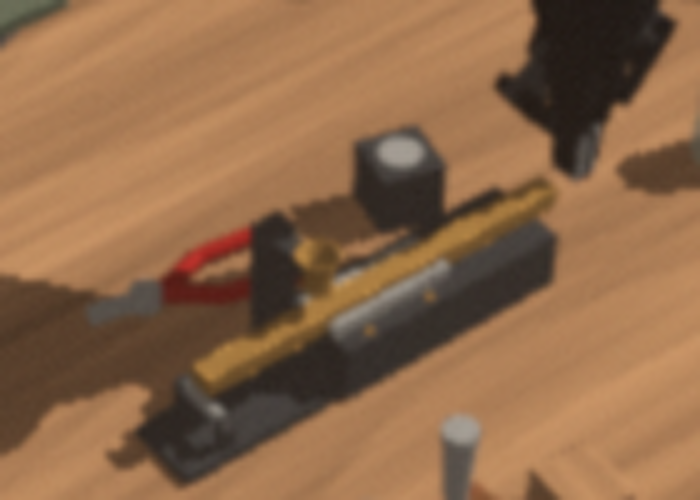

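Emit:
play_rows --commands '[[0,[0.25,0,0],[0,0,0]],[0,[0.15,0,0],[0,0,0]],[0,[0.15,0,0],[0,0,0]],[0,[0.12,0,0],[0,0,0]],[0,[0,0,0],[0,0,0]]]'

```text
time: 10.82
position: [0.4745, 0.1655, 0.0503]
tool_rot: [180.0, -0.1, -90.0]
contact_force: [0.1, -0.4, -1.3]
opening: -0.0002
```

```bash
cat > look.py <<'E'
from h import *
import sys
n=sys.argv[1]
o=ctrl.get_obs();c=ctrl.camera('wrist');save(c,'w%s.png'%n,[200,300,220,512],2.5);print(o['time'],o['position'].round(4),o['contact_force'].round(1),'dq',abs(o['dq']).max().round(2))
P=cloud(c,o);hsv=cv2.cvtColor(c['color'],cv2.COLOR_RGB2HSV)
m=(abs(P[...,0]-.475)<.004)&(P[...,2]>.045)&(P[...,2]<.075)&(hsv[...,1]>150)&(hsv[...,0]>12)&(hsv[...,0]<35)
m[:, :270]=False
q=P[m];
if len(q):
    y0=np.percentile(q[:,1],99.5);print('n',len(q),'tail y',y0.round(4))
    f=np.polyfit(q[:,1],q[:,2],1);print('slope',f[0].round(4),'z at tail',np.polyval(f,y0).round(4))
    f=np.polyfit(P[m][:,1],np.argwhere(m)[:,0],1)
E
python3 look.py 5
```

```text
10.825 [0.4745 0.1655 0.0503] [ 0.1 -0.4 -1.3] dq 0.46
```

View pics/w5.png

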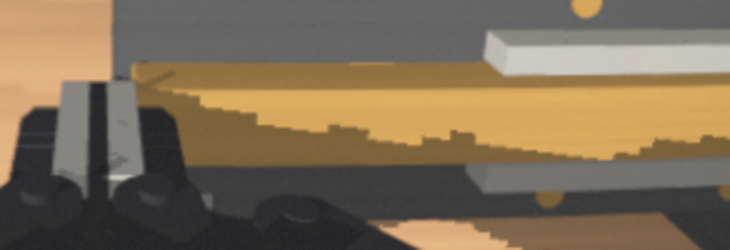

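```bash
sed -i 's/>150)&(hsv/>80)\&(hsv/; s/hsv\[...,0\]>12/hsv[...,0]>8/' look.py; python3 look.py 5b
python3 - <<'E'
from h import *
o=ctrl.get_obs();c=ctrl.camera('wrist');P=cloud(c,o);hsv=cv2.cvtColor(c['color'],cv2.COLOR_RGB2HSV)
for u in (285,300,330,380): print(P[245,u],hsv[245,u])
print(ray(c,[[220+132/2.5,200+64/2.5],[220+137/2.5,200+80/2.5]],.054,o))
E
```

```text
10.875 [0.4745 0.1656 0.0503] [-0.1 -0.6  0.1] dq 0.44
n 3329 tail y 0.1518
slope -0.0011 z at tail 0.0547
[0.48101305 0.15544055 0.06005934] [120   6  40]
[0.47846803 0.14802021 0.05487742] [ 19 135 125]
[nan nan nan] [ 18 144 216]
[0.47806505 0.11023011 0.05482832] [ 18 145 215]
[[0.48782591 0.16070016 0.054     ]
 [0.48465694 0.15974051 0.054     ]]
```

Emit:
play_rows --commands '[[0,[0.06,0,0],[0,0,0]],[0,[0,0,0],[0,0,0]],[0,[-0.2,0,0],[0,0,0]],[0,[0,0,0],[0,0,0]],[0,[0,0,0],[0,0,0]]]'

```text
time: 11.6
position: [0.4744, 0.1735, 0.0502]
tool_rot: [180.0, -0.0, -90.0]
contact_force: [-0.2, 1.0, 0.5]
opening: 0.0001
```

```bash
sed -i 's/m\[:, :270\]=False/m[:, :290]=False/; s/abs(P\[...,0\]-.475)<.004/abs(P[...,0]-.478)<.006/' look.py; python3 look.py 6
```

```text
11.6 [0.4744 0.1735 0.0502] [-0.2  1.   0.5] dq 0.3
n 6131 tail y 0.1585
slope -0.0106 z at tail 0.0531
```

View pics/w6.png

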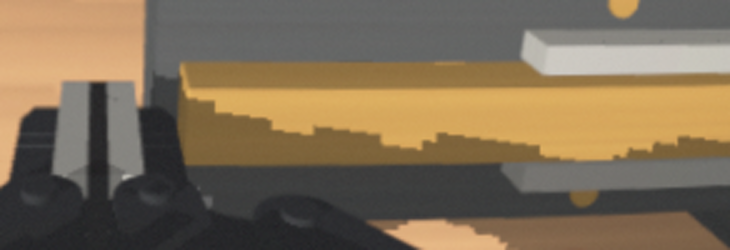

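Emit:
play_rows --commands '[[0,[0.16,0,0],[0,0,0]],[0,[0.1,0,0],[0,0,0]],[0,[0,0,0],[0,0,0]],[0,[-0.2,0,0],[0,0,0]],[0,[0,0,0],[0,0,0]],[0,[0,0,0],[0,0,0]]]'

```text
time: 12.4
position: [0.4744, 0.1706, 0.0502]
tool_rot: [180.0, -0.0, -90.0]
contact_force: [-0.3, 0.1, 0.1]
opening: 0.0001
```

```bash
python3 look.py 7
```

```text
12.4 [0.4744 0.1706 0.0502] [-0.3  0.1  0.1] dq 0.18
n 6030 tail y 0.1547
slope -0.012 z at tail 0.0531
```

Emit:
play_rows --commands '[[0,[0.16,0,0],[0,0,0]],[0,[0.1,0,0],[0,0,0]],[0,[0,0,0],[0,0,0]],[0,[-0.2,0,0],[0,0,0]],[0,[0,0,0],[0,0,0]],[0,[0,0,0],[0,0,0]]]'

```text
time: 13.2
position: [0.4745, 0.1676, 0.0502]
tool_rot: [180.0, -0.0, -90.0]
contact_force: [-0.7, 0.3, -0.2]
opening: -0.0001
```

```bash
python3 look.py 8
```

```text
13.2 [0.4745 0.1676 0.0502] [-0.7  0.3 -0.2] dq 0.33
n 6061 tail y 0.1517
slope -0.012 z at tail 0.0532
```

Emit:
play_rows --commands '[[0,[0.16,0,0],[0,0,0]],[0,[0.1,0,0],[0,0,0]],[0,[0,0,0],[0,0,0]],[0,[-0.2,0,0],[0,0,0]],[0,[0,0,0],[0,0,0]],[0,[0,0,0],[0,0,0]]]'

```text
time: 14.0
position: [0.4744, 0.1646, 0.0502]
tool_rot: [180.0, -0.0, -90.0]
contact_force: [-0.7, -0.8, 0.6]
opening: -0.0001
```

```bash
python3 look.py 9
```

```text
14.0 [0.4744 0.1646 0.0502] [-0.7 -0.8  0.6] dq 0.4
n 6076 tail y 0.1487
slope -0.011 z at tail 0.0534
```

Emit:
play_rows --commands '[[0,[0.16,0,0],[0,0,0]],[0,[0.1,0,0],[0,0,0]],[0,[0,0,0],[0,0,0]],[0,[-0.2,0,0],[0,0,0]],[0,[0,0,0],[0,0,0]],[0,[0,0,0],[0,0,0]]]'

```text
time: 14.8
position: [0.4744, 0.1616, 0.0502]
tool_rot: [180.0, -0.0, -90.0]
contact_force: [-0.5, 0.1, -0.8]
opening: -0.0004
```

```bash
python3 look.py 10
```

```text
14.8 [0.4744 0.1616 0.0502] [-0.5  0.1 -0.8] dq 0.39
n 6757 tail y 0.1453
slope 0.0384 z at tail 0.0601
```

Emit:
play_rows --commands '[[0,[-0.4,0,0],[0,0,0]],[0,[0,0,0],[0,0,0]],[0,[0,0,0],[0,0,0]]]'

```text
time: 15.22
position: [0.4744, 0.1811, 0.0502]
tool_rot: [180.0, -0.0, -90.0]
contact_force: [0.0, -0.4, -0.4]
opening: -0.0001
```

```bash
python3 look.py 11
python3 - <<'E'
from h import *
c=ctrl.camera('scene');save(c,'s11.png',[120,220,180,320],5)
E
```

```text
15.225 [0.4744 0.1811 0.0502] [ 0.  -0.4 -0.4] dq 0.44
n 5414 tail y 0.1455
slope 0.0055 z at tail 0.0563
```

View pics/s11.png

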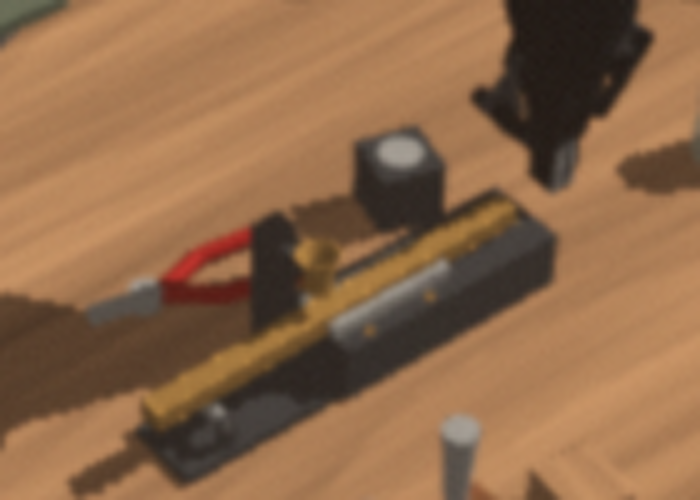

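View pics/w11.png

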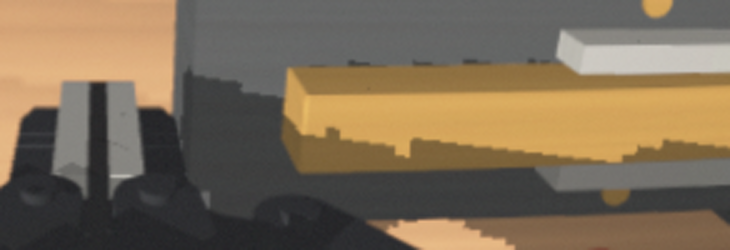

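Run:
```python
from h import *
o=ctrl.get_obs();c=ctrl.camera('wrist');P=cloud(c,o);hsv=cv2.cvtColor(c['color'],cv2.COLOR_RGB2HSV)
for r in (232,240,245,250): print(r,[P[r,u].round(4)[1:].tolist() for u in range(344,512,20)])
```

```text
232 [[0.1422, 0.052], [0.1326, 0.0516], [0.1231, 0.0522], [0.1132, 0.0521], [0.1044, 0.0542], [0.0937, 0.0533], [0.0828, 0.0525], [0.0732, 0.0541], [0.0612, 0.0532]]
240 [[0.1443, 0.0603], [0.1354, 0.0607], [0.1253, 0.0586], [0.117, 0.0609], [0.1069, 0.0598], [0.0973, 0.0601], [0.0862, 0.0585], [0.0754, 0.0581], [0.0642, 0.0578]]
245 [[0.1443, 0.0609], [0.135, 0.0603], [0.1261, 0.0613], [0.1161, 0.0599], [0.1061, 0.0591], [0.096, 0.0589], [0.0849, 0.0575], [0.0745, 0.0578], [0.0637, 0.058]]
250 [[0.144, 0.0608], [0.1348, 0.0606], [0.1254, 0.0603], [0.1157, 0.0596], [0.1061, 0.0598], [0.0961, 0.0597], [0.0852, 0.0587], [0.0739, 0.0577], [0.0629, 0.0578]]
```

Emit:
play_rows --commands '[[0,[-0.2,0,-0.6],[0,0,0]],[0,[0,0,-0.9],[0,0,0]],[0,[1,0,-0.6],[0,0,0]],[0,[1,0,-0.4],[0,0,0]],[0,[0.6,0,-0.6],[0,0,0]],[0,[0,0,-0.6],[0,0,0]],[0,[0,0,0],[0,0,0]]]'

```text
time: 16.25
position: [0.4765, 0.0605, 0.2382]
tool_rot: [-179.6, -0.0, -90.1]
contact_force: [0.4, -0.0, -0.9]
opening: -0.0002
```

Run:
```python
from h import *
o=ctrl.get_obs();c=ctrl.camera('wrist');P=cloud(c,o);hsv=cv2.cvtColor(c['color'],cv2.COLOR_RGB2HSV);save(c,'w12.png',s=1.5);print(o['position'],o['time'])
m=(hsv[...,1]>80)&(abs(P[...,0]-.473)<.006)&(P[...,2]>.03)&(P[...,2]<.09)
q=P[m]
for y in np.arange(-.12,.16,.015):
    k=abs(q[:,1]-y)<.006
    if k.sum()>10: print(y.round(3),np.median(q[k,2]).round(4),k.sum())
print(q[:,1].min(),q[:,1].max())
```

```text
[0.47647416 0.06049172 0.23815653] 16.25
-0.105 0.0534 115
-0.09 0.0535 122
-0.075 0.0539 121
-0.06 0.0538 127
-0.045 0.0543 131
-0.03 0.0544 129
-0.015 0.0545 69
0.0 0.0779 169
0.015 0.0548 149
0.03 0.055 132
0.045 0.0552 130
0.06 0.0554 130
0.075 0.0555 131
0.09 0.0557 131
0.105 0.0557 130
0.12 0.056 118
0.135 0.0565 118
0.15 0.0559 13
-0.11496852222718104 0.16297675282638185
```

View pics/w12.png

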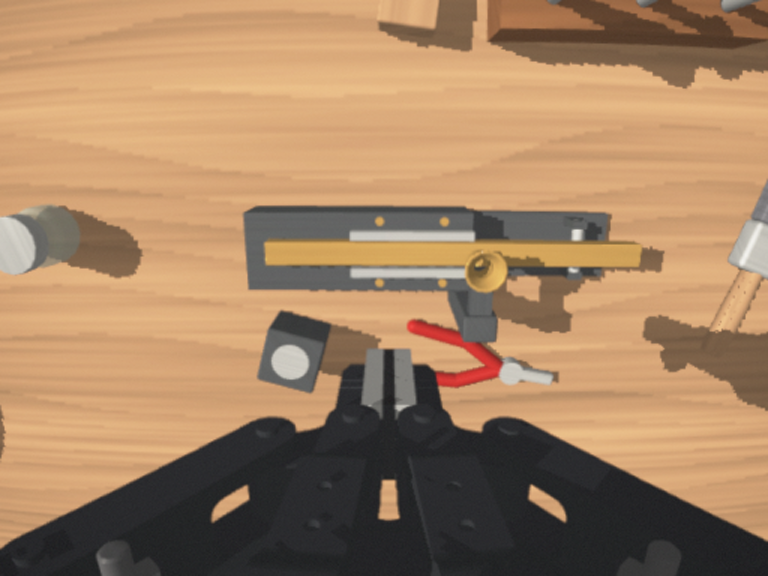

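Emit:
play_rows --commands '[[0,[0,0,0],[0,0,0]],[0,[0,0,0],[0,0,0]],[0,[0,0,0],[0,0,0]],[0,[0,0,0],[0,0,0]]]'

```text
time: 16.8
position: [0.4743, 0.0616, 0.2348]
tool_rot: [179.9, 0.0, -90.0]
contact_force: [-0.4, 0.4, -0.8]
opening: -0.0001
```

```bash
cat > slope.py <<'E'
from h import *
import sys
o=ctrl.get_obs();c=ctrl.camera('wrist');P=cloud(c,o);hsv=cv2.cvtColor(c['color'],cv2.COLOR_RGB2HSV);save(c,'w%s.png'%sys.argv[1],s=1.5);print(o['position'],o['time'])
m=(hsv[...,1]>80)&(abs(P[...,0]-.473)<.006)&(P[...,2]>.03)&(P[...,2]<.09)&(abs(P[...,1])>.02)
q=P[m];k=(q[:,1]>-.11)&(q[:,1]<.14);f=np.polyfit(q[k,1],q[k,2],1);print(f, np.polyval(f,[-.12,0,.14]))
# block slope for reference
m=(abs(P[...,0]-.475)>.016)&(abs(P[...,0]-.475)<.025)&(P[...,2]>.036)&(P[...,2]<.045)&(P[...,1]>.09)&(P[...,1]<.155);q=P[m]
print('block z',np.median(q[:,2]))
h,w=hsv.shape[:2]
E
python3 slope.py 13
```

```text
[0.47431133 0.0615996  0.2348257 ] 16.8
[0.01759602 0.05461739] [0.05250587 0.05461739 0.05708084]
block z 0.04058471381541756
```

Emit:
play_rows --commands '[[0,[0,0,0],[0,0,0]],[0,[0,0,0],[0,0,0]],[0,[0,0,0],[0,0,0]],[0,[0,0,0],[0,0,0]]]'

```text
time: 17.35
position: [0.4746, 0.0614, 0.2353]
tool_rot: [-180.0, 0.0, -90.0]
contact_force: [1.1, -0.8, 0.1]
opening: 0.0001
```

```bash
python3 slope.py 14
```

```text
[0.47456047 0.06141533 0.23534982] 17.35
[0.02145816 0.05458322] [0.05200824 0.05458322 0.05758736]
block z 0.04057280971229427
```

View pics/w14.png

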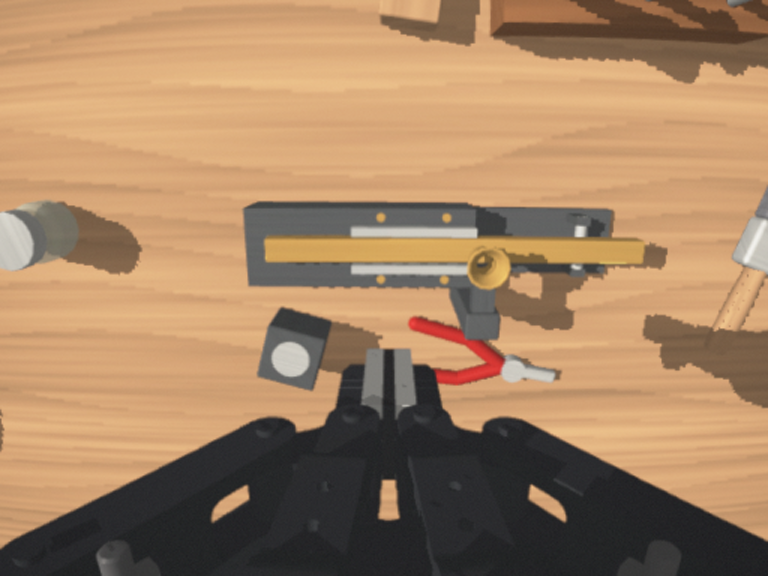

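Emit:
play_rows --commands '[[0.4,[1,-0.5,0],[0,0,0]],[0.4,[1,-0.5,0],[0,0,0]],[0.4,[1,-0.5,0],[0,0,0]],[0.4,[1,-0.5,0],[0,0,0]],[0.4,[0.56,-0.3,0],[0,0,0]],[0.4,[0,0,0],[0,0,0]],[0.4,[0,0,0],[0,0,0]]]'

```text
time: 18.27
position: [0.5891, -0.1659, 0.2349]
tool_rot: [179.9, 0.1, -90.0]
contact_force: [-0.0, 0.2, -0.6]
opening: 0.0343
```

Run:
```python
from h import *
o=ctrl.get_obs();c=ctrl.camera('wrist');save(c,'w15.png',s=1.5);print(o['position'],o['time'],o['opening'])
P=cloud(c,o);np.savez('w15.npz',P=P,color=c['color'])
r=ctrl.silhouettes(c,'punch')
for a in r[:2]:
    m=a['mask'];q=P[m];q=q[~np.isnan(q[:,0])];print(a['score'],a['location'],m.sum(),np.percentile(q,[2,50,98],axis=0).round(4).tolist())
hsv=cv2.cvtColor(c['color'],cv2.COLOR_RGB2HSV)
m=(abs(P[...,0]-.473)<.006)&(P[...,2]>.03)&(P[...,2]<.07)&(abs(P[...,1])>.02)&(hsv[...,1]>80)
q=P[m];print(len(q));
if len(q): print(q[:,1].min(),q[:,1].max(),np.polyfit(q[:,1],q[:,2],1))
c=ctrl.camera('scene');save(c,'s15.png',[120,220,180,320],5)
t=ctrl.camera('top');P=cloud(t)
hsv=cv2.cvtColor(t['color'],cv2.COLOR_RGB2HSV)
m=(abs(P[...,0]-.473)<.006)&(P[...,2]>.03)&(P[...,2]<.07)&(abs(P[...,1])>.02)&(hsv[...,1]>120)&(P[...,1]>-.11)&(P[...,1]<.14)
q=P[m];print('top',len(q),np.polyfit(q[:,1],q[:,2],1))
```

```text
[ 0.5891008  -0.16592339  0.23489138] 18.275 0.034328526950796315
0.58 [111.7, 260.7] 366 [[0.6342, -0.1746, 0.0461], [0.6457, -0.1672, 0.1206], [0.6527, -0.1601, 0.122]]
1286
-0.07816949709379335 0.14203553435525237 [0.0251544  0.05409503]
top 176 [0.00594209 0.0543624 ]
```

View pics/w15.png

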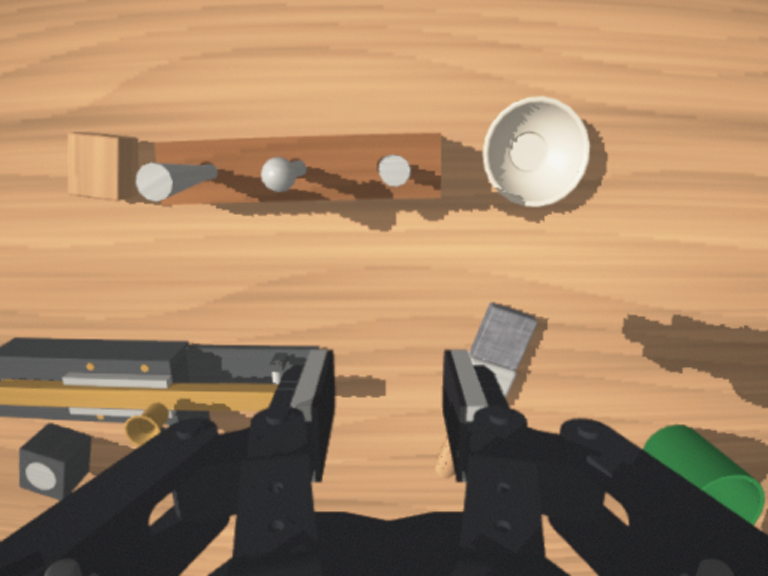

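View pics/s15.png

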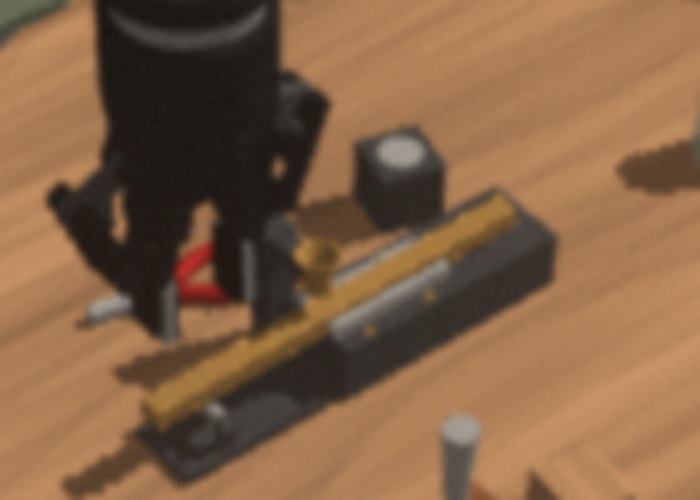

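The bar is barely tilting (slope about 0.02, expected 0.11) and hasn't reached the stop. The balance point is practically on the edge, so I'll go back for one more nudge of about 2 mm.

Emit:
play_rows --commands '[[0,[-1,0.5,0],[0,0,0]],[0,[-1,0.5,0],[0,0,0]],[0,[-1,0.5,0],[0,0,0]],[0,[-1,0.5,0],[0,0,0]],[0,[-1,0.29,0],[0,0,0]],[0,[-1,0,0.3],[0,0,0]],[0,[-1,0,0.6],[0,0,0]],[0,[0,0,0.9],[0,0,0]],[0,[0,0,0.9],[0,0,0]],[0,[0,0,0.7],[0,0,0]],[0,[0,0,0.2],[0,0,0]],[0,[0,0,0],[0,0,0]]]'

```text
time: 19.98
position: [0.4749, 0.1837, 0.0555]
tool_rot: [180.0, 0.0, -90.0]
contact_force: [-0.3, 0.3, -0.1]
opening: -0.0001
```

```bash
python3 look.py 16;  python3 - <<'E'
from h import *
o=ctrl.get_obs();c=ctrl.camera('wrist');P=cloud(c,o)
for r in (240,245): print(r,[P[r,u].round(4)[1:].tolist() for u in range(344,512,20)])
E
```

```text
19.975 [0.4749 0.1837 0.0555] [-0.3  0.3 -0.1] dq 1.83
n 5024 tail y 0.1455
slope -0.0026 z at tail 0.0554
240 [[0.1447, 0.058], [0.1352, 0.0582], [0.125, 0.0574], [0.1153, 0.0578], [0.1051, 0.0578], [0.0942, 0.0569], [0.0833, 0.0566], [0.0711, 0.0553], [0.06, 0.0559]]
245 [[0.1444, 0.0578], [0.1347, 0.0578], [0.1246, 0.0571], [0.1148, 0.0575], [0.1046, 0.0576], [0.094, 0.0574], [0.0828, 0.0567], [0.0719, 0.0571], [0.0593, 0.0559]]
```

View pics/w16.png

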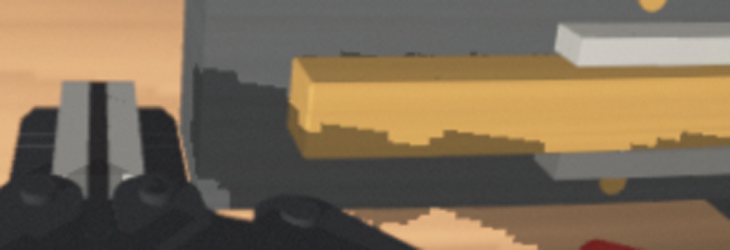

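Emit:
play_rows --commands '[[0,[0.35,0,0.04],[0,0,0]],[0,[0.2,0,0],[0,0,0]],[0,[0.13,0,0],[0,0,0]],[0,[0,0,0],[0,0,0]],[0,[-0.3,0,0],[0,0,0]],[0,[0,0,0],[0,0,0]],[0,[0,0,0],[0,0,0]],[0,[0,0,0],[0,0,0]]]'

```text
time: 21.08
position: [0.4749, 0.1645, 0.0532]
tool_rot: [180.0, -0.0, -90.0]
contact_force: [0.6, -0.4, -0.5]
opening: -0.0002
```

```bash
python3 look.py 17;  python3 - <<'E'
from h import *
o=ctrl.get_obs();c=ctrl.camera('wrist');P=cloud(c,o)
for r in (240,245): print(r,[P[r,u].round(4)[1:].tolist() for u in range(344,512,20)])
E
```

```text
21.075 [0.4749 0.1645 0.0532] [ 0.6 -0.4 -0.5] dq 0.32
n 6653 tail y 0.142
slope 0.0947 z at tail 0.067
240 [[0.1278, 0.0628], [0.1186, 0.0626], [0.1092, 0.0623], [0.1004, 0.0635], [0.0902, 0.0623], [0.0807, 0.0627], [0.0698, 0.0615], [0.0582, 0.0601], [0.0465, 0.0592]]
245 [[0.1288, 0.0671], [0.1202, 0.0679], [0.1105, 0.066], [0.1009, 0.0652], [0.0907, 0.064], [0.0805, 0.0631], [0.0698, 0.0623], [0.0582, 0.0608], [0.0458, 0.0593]]
```

View pics/w17.png

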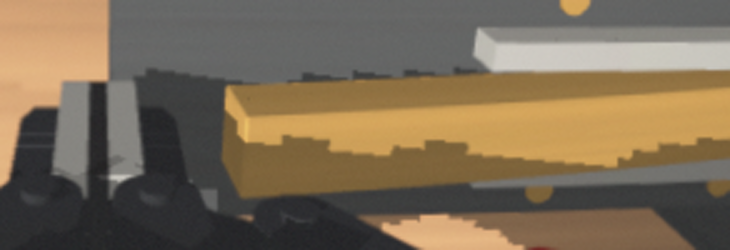

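The bar has tipped: slope about 0.1, tail raised about 14 mm. I'll back off, rise and go to the punch, checking the bar on the way.

Emit:
play_rows --commands '[[0,[-0.4,0,0],[0,0,0]],[0,[-0.3,0,-0.9],[0,0,0]],[0,[0,0,-1],[0,0,0]],[0.4,[0.7,0,-0.95],[0,0,0]],[0.4,[1,-0.5,-0.4],[0,0,0]],[0.4,[1,-0.5,-0.4],[0,0,0]],[0.4,[0,0,0],[0,0,0]]]'

```text
time: 22.05
position: [0.5278, 0.061, 0.2382]
tool_rot: [-179.7, -0.1, -90.3]
contact_force: [-0.2, 0.1, 0.3]
opening: 0.0338
```

```bash
python3 slope.py 18
python3 - <<'E'
from h import *
o=ctrl.get_obs();c=ctrl.camera('wrist')
print(o['position'],o['tool_rot'])
d=np.load('w15.npz');P=d['P']
m=(P[...,2]>.115)&(P[...,2]<.126)&(abs(P[...,0]-.645)<.015)&(abs(P[...,1]+.167)<.015)
q=P[m];print(m.sum(),q.min(0),q.max(0),q.mean(0),np.median(q,0))
uv=np.argwhere(m)[:,::-1].astype(np.float32);cc,r=cv2.minEnclosingCircle(uv);print(cc,r)
o15=dict(position=[0.5891008,-0.16592339,0.23489138],tool_rot=[179.9,.1,-90])
print(ray(c,[cc,(395/1.5,170/1.5)],.120,o15))
E
```

```text
[0.52783484 0.06095369 0.23823245] 22.05
[0.10700291 0.05419468] [0.04135433 0.05419468 0.06917509]
block z 0.040517095224792965
[0.52603978 0.06284086 0.23666282] [-1.79895944e+02  1.44555396e-02 -9.02092134e+01]
339 [ 0.63754471 -0.17491393  0.11692743] [ 0.65333861 -0.16031815  0.12255729] [ 0.64554222 -0.16758838  0.1206339 ] [ 0.64583017 -0.16723754  0.1206427 ]
(262.3202819824219, 113.52304077148438) 10.610855102539062
[[ 0.64539481 -0.16739314  0.12      ]
 [ 0.64553885 -0.16816931  0.12      ]]
```

View pics/w18.png

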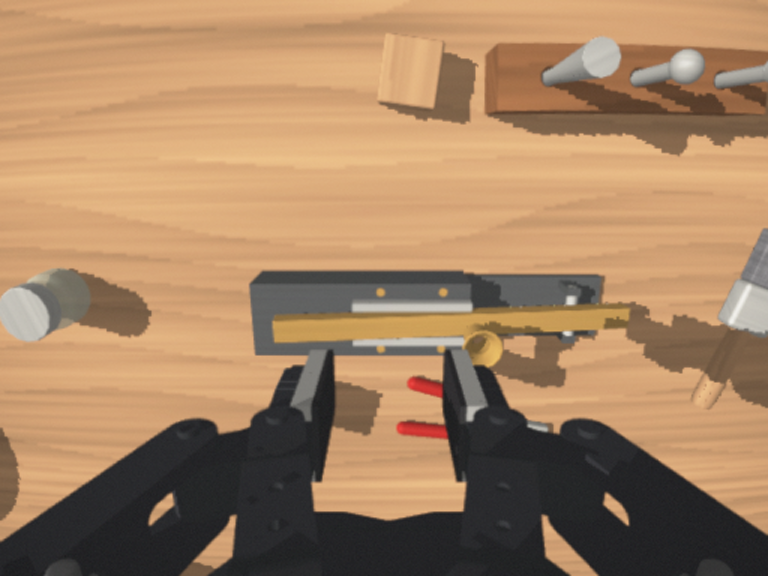

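Slope 0.107, so the bar rests on the stop as specified. Moving over the punch now.

Emit:
play_rows --commands '[[0.4,[0.92,-0.48,0],[0,0,0]],[0.4,[0.92,-0.48,0],[0,0,0]],[0.4,[0.92,-0.48,0],[0,0,0]],[0.4,[0.92,-0.48,0],[0,0,0]],[0.4,[0.92,-0.47,0.4],[0,0,0]],[0.4,[0,0,0.9],[0,0,0]],[0.4,[0,0,0],[0,0,0]],[0.4,[0,0,0],[0,0,0]]]'

```text
time: 23.15
position: [0.6446, -0.1639, 0.1712]
tool_rot: [180.0, 0.0, -89.9]
contact_force: [0.7, -0.8, 1.0]
opening: 0.034
```

Run:
```python
from h import *
o=ctrl.get_obs();c=ctrl.camera('wrist');save(c,'w19.png',s=1.5);print(o['position'],o['tool_rot'],o['time'],o['opening'])
P=cloud(c,o)
m=(P[...,2]>.115)&(P[...,2]<.126)&(abs(P[...,0]-.645)<.015)&(abs(P[...,1]+.167)<.015)
q=P[m];print(m.sum(),q.min(0),q.max(0),np.median(q,0))
print(plan(o,[.6455,-.1673,.087]))
```

```text
[ 0.64462167 -0.16392269  0.17121427] [ 1.79983685e+02  2.08863142e-02 -8.98844237e+01] 23.15 0.033962360044510864
519 [ 0.63823009 -0.175433    0.11516729] [ 0.65422432 -0.15971778  0.12219903] [ 0.64658846 -0.16728639  0.12035053]
[ 0.068 -0.018  1.684]
```

View pics/w19.png

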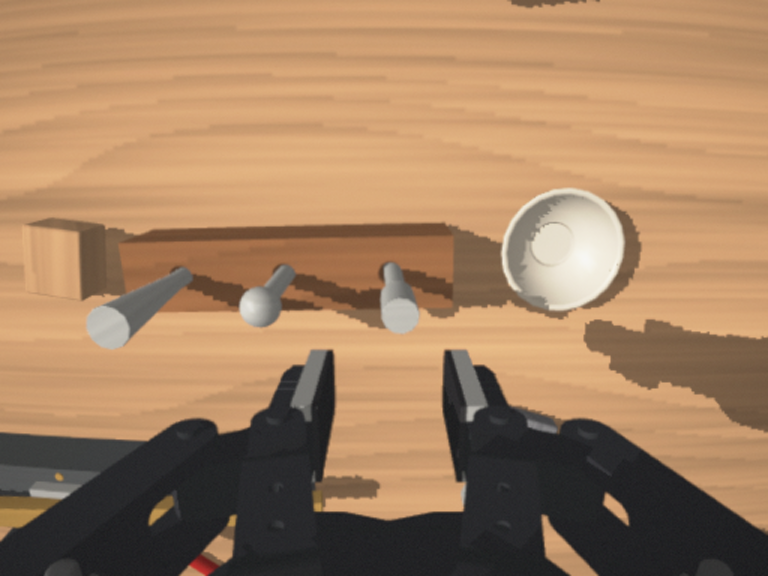

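Emit:
play_rows --commands '[[0.4,[0.07,-0.03,0.3],[0,0,0]],[0.4,[0,0,0.7],[0,0,0]],[0.4,[0,0,0.5],[0,0,0]],[0.4,[0,0,0.18],[0,0,0]],[0.4,[0,0,0],[0,0,0]],[0,[0,0,0],[0,0,0]],[0,[0,0,0],[0,0,0]],[0,[0,0,0],[0,0,0]],[0,[0,0,0],[0,0,0]]]' --squeeze 40

```text
time: 24.32
position: [0.6472, -0.1684, 0.0885]
tool_rot: [-179.8, 0.0, -90.0]
contact_force: [-0.5, 4.1, 6.1]
opening: 0.0143
```

Run:
```python
from h import *
o=ctrl.get_obs();c=ctrl.camera('wrist');save(c,'w20.png',s=1.5);print(o['position'],o['tool_rot'],o['time'],o['opening'],o['contact_force'])
```

```text
[ 0.64717375 -0.16837725  0.08846884] [-1.79848294e+02  3.62154888e-02 -8.99856806e+01] 24.325 0.014298526472398326 [-0.48460395  4.09882032  6.09612849]
```

View pics/w20.png

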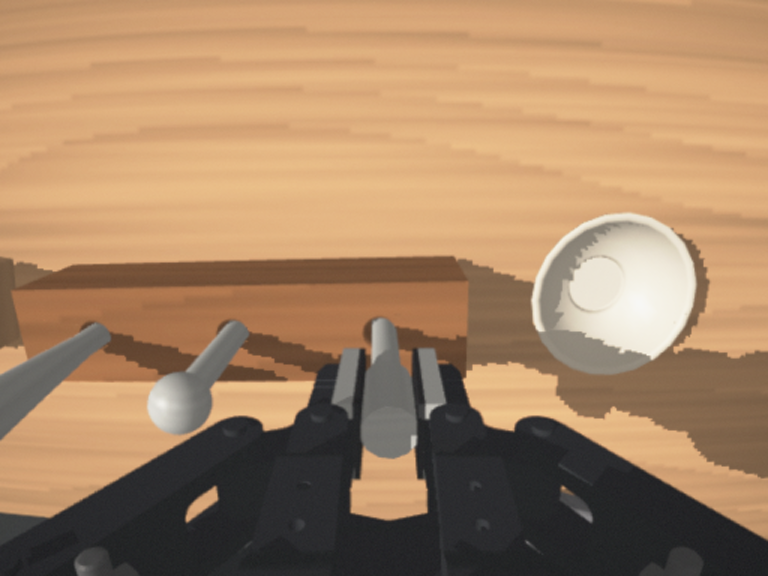

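Emit:
play_rows --commands '[[0,[0,0,-0.2],[0,0,0]],[0,[0,0,-0.5],[0,0,0]],[0,[0,0,-0.7],[0,0,0]],[0,[0,0,-0.8],[0,0,0]],[0,[0,0,0],[0,0,0]],[0,[0,0,0],[0,0,0]]]' --squeeze 50

```text
time: 25.12
position: [0.6453, -0.1697, 0.1961]
tool_rot: [179.9, -0.1, -90.0]
contact_force: [-0.4, -0.2, -1.1]
opening: 0.0138
```

Run:
```python
from h import *
o=ctrl.get_obs();c=ctrl.camera('wrist');save(c,'w21.png',s=1.5);print(o['position'],o['tool_rot'],o['time'],o['opening'],o['contact_force'])
s=ctrl.camera('scene');save(s,'s21.png',[150,290,180,380],4)
for cc in (c,s):
    for a in ctrl.tip_of(cc,'punch_tip')[:2]: print(a['score'],a['location'],ray(cc,[a['location'][::-1]],o['position'][2]-.078,o))
```

```text
[ 0.64534059 -0.1697205   0.19613301] [ 1.79924809e+02 -5.26305450e-02 -9.00225342e+01] 25.125 0.013822376201760815 [-0.40311441 -0.16193922 -1.10987601]
0.86 [204.0, 254.4] [[ 0.64111022 -0.16559638  0.11813301]]
0.59 [186.4, 248.4] [[ 0.54924944 -0.04340697  0.11813301]]
0.51 [232.9, 234.6] [[ 0.64930094 -0.16820833  0.11813301]]
```

View pics/w21.png

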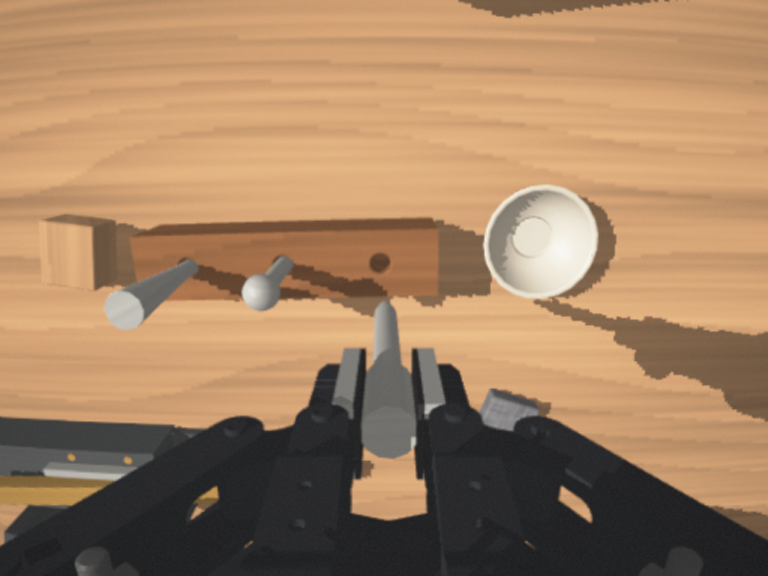

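View pics/s21.png

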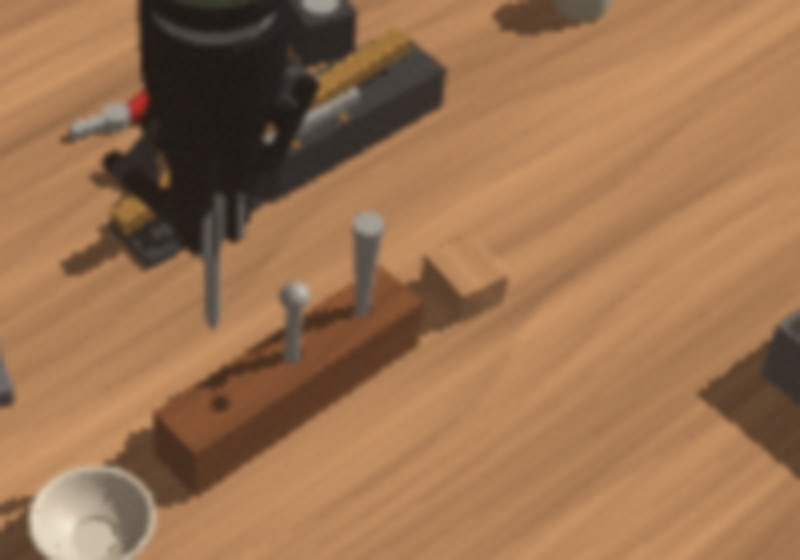

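Run:
```python
from h import *
o=ctrl.get_obs();c=ctrl.camera('wrist')
z=o['position'][2]-.078
p=ray(c,[[385/1.5,303/1.5],[386/1.5,305/1.5]],z,o);print('tip',p, p-o['position'])
f=lambda uv,pos,rot:print(ray(c,[[uv[0]/1.5,uv[1]/1.5]],.094,dict(position=pos,tool_rot=rot)))
f((417,258),[0.4689,0.01865,0.23143],[-179.97,-.037,-89.885])
f((488,267),[0.47456,0.06141,0.23535],[180,0,-90])
f((483,347),[0.5278,0.0610,0.2382],[-179.7,-.1,-90.3])
im=cv2.imread('pics/w14.png')[200:340,400:560];cv2.imwrite('pics/b14.png',cv2.resize(im,None,fx=4,fy=4))
im=c['color'][180:310,220:300,::-1];cv2.imwrite('pics/p21.png',cv2.resize(im,None,fx=4.5,fy=4.5))
```

```text
tip [[ 0.64192303 -0.1662073   0.11655278]
 [ 0.64092827 -0.16667708  0.11655278]] [[-0.00292932  0.00266855 -0.078     ]
 [-0.00392408  0.00219878 -0.078     ]]
[[0.47411129 0.00278427 0.094     ]]
[[0.47330145 0.00295575 0.094     ]]
[[0.47423736 0.00212053 0.094     ]]
```

View pics/b14.png

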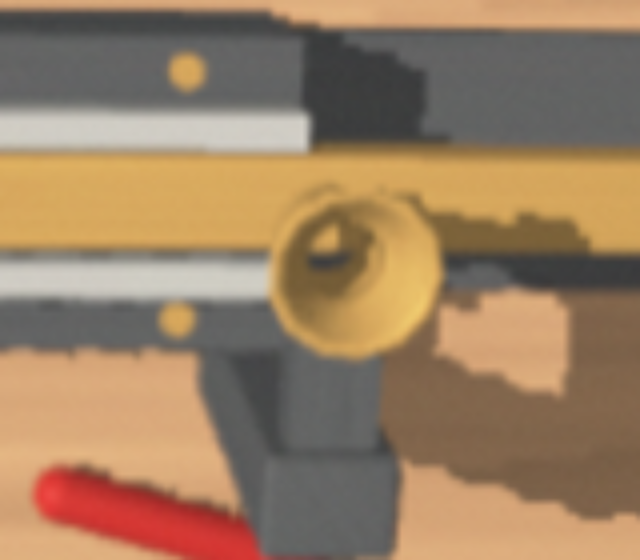

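View pics/p21.png

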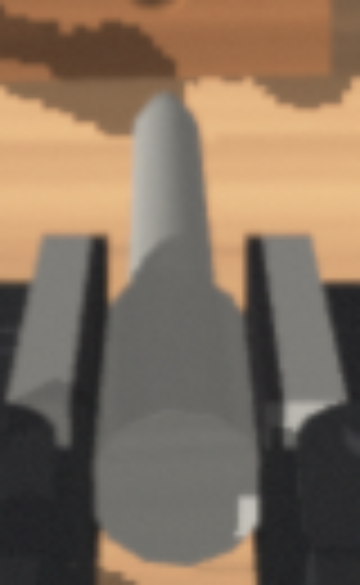

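Run:
```python
from h import *
o=ctrl.get_obs();c=ctrl.camera('wrist')
P=cloud(c,o)
h=ray(c,[[259.3,288.2]],o['position'][2]+.032,o)[0];t=ray(c,[[256.7,202]],o['position'][2]-.078,o)[0]
print(h-o['position'],t-o['position'], P[288,259]-o['position'],P[202,257]-o['position'])
print(o['position'],o['time'],plan(o,[.4733+.002,.0022-.002,.2]))
```

```text
[-0.00118047  0.00106886  0.032     ] [-0.00288376  0.00263601 -0.078     ] [-0.00133414  0.00118481  0.03162684] [ 0.00190891  0.00235768 -0.06378059]
[ 0.64507983 -0.16889999  0.19487419] 25.375 [-3.382  3.396 -0.089]
```

Emit:
play_rows --commands '[[0,[-0.57,0.57,-0.1],[0,0,0]],[0,[-0.57,0.57,0],[0,0,0]],[0,[-0.57,0.57,0],[0,0,0]],[0,[-0.57,0.57,0],[0,0,0]],[0,[-0.57,0.57,0],[0,0,0]],[0,[-0.54,0.54,0],[0,0,0]],[0,[0,0,0],[0,0,0]],[0,[0,0,0],[0,0,0]]]'

```text
time: 26.42
position: [0.4771, 0.0001, 0.202]
tool_rot: [-179.9, -0.0, -90.0]
contact_force: [0.3, -0.7, -0.6]
opening: 0.0141
```

Run:
```python
from h import *
o=ctrl.get_obs();c=ctrl.camera('wrist');print(o['position'],o['tool_rot'],o['time'],o['opening'],o['contact_force'])
cv2.imwrite('pics/p22.png',cv2.resize(c['color'][150:310,180:340,::-1],None,fx=3.7,fy=3.7,interpolation=cv2.INTER_CUBIC))
c=ctrl.camera('scene');save(c,'s22.png',[120,220,180,320],5)
```

```text
[4.77109090e-01 1.27044623e-04 2.01988888e-01] [-1.79940040e+02 -3.68153703e-02 -8.99818367e+01] 26.425 0.014131013398985585 [ 0.32305547 -0.68356003 -0.56744131]
```

View pics/p22.png

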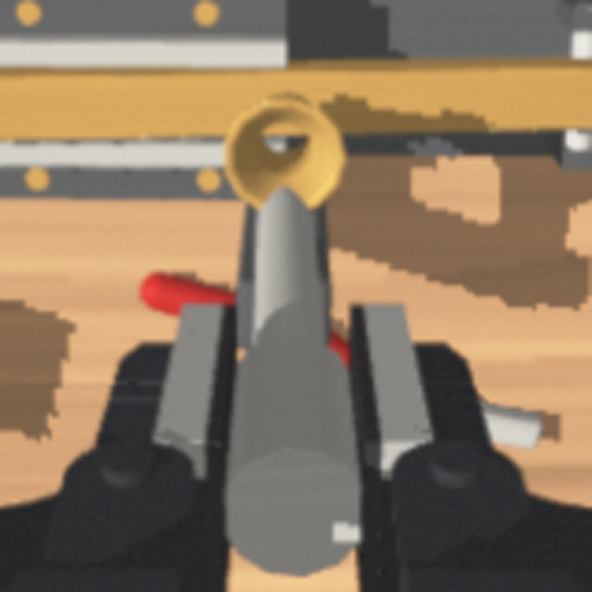

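View pics/s22.png

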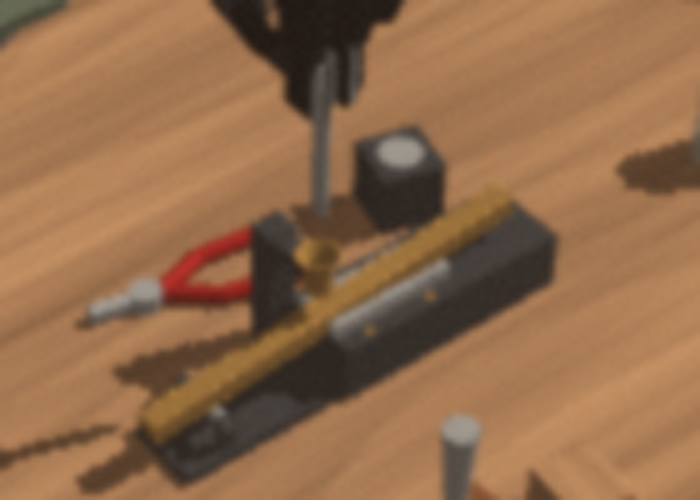

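Run:
```python
from h import *
o=ctrl.get_obs();c=ctrl.camera('wrist')
b=ray(c,[[180+285.5/3.7,150+155/3.7]],.094,o)[0];t=ray(c,[[257.6,202]],o['position'][2]-.078,o)[0]
print(b,t,b-t,o['position'])
```

```text
[0.47335994 0.0019688  0.094     ] [0.47487632 0.00158475 0.12398729] [-0.00151638  0.00038404 -0.02998729] [ 4.77449411e-01 -3.10269230e-04  2.01987289e-01]
```

Emit:
play_rows --commands '[[0,[-0.01,0.03,0.2],[0,0,0]],[0,[0,0,0.3],[0,0,0]],[0,[0,0,0.2],[0,0,0]],[0,[0,0,0.18],[0,0,0]],[0,[0,0,0],[0,0,0]]]'

```text
time: 27.2
position: [0.4742, 0.0011, 0.1566]
tool_rot: [179.9, 0.0, -90.0]
contact_force: [-0.2, 1.0, -0.5]
opening: 0.0144
```

Run:
```python
from h import *
o=ctrl.get_obs();c=ctrl.camera('wrist');print(o['position'],o['tool_rot'],o['time'],o['opening'],o['contact_force'],o['ft_torque'])
cv2.imwrite('pics/p23.png',cv2.resize(c['color'][150:310,180:340,::-1],None,fx=3.7,fy=3.7,interpolation=cv2.INTER_CUBIC))
```

```text
[0.47424281 0.00107464 0.15663687] [ 1.79869754e+02  2.26296531e-02 -8.99962992e+01] 27.2 0.014442640308937979 [-0.24138618  0.99568461 -0.54954903] [0.08351921 0.00970556 0.01292789]
```

View pics/p23.png

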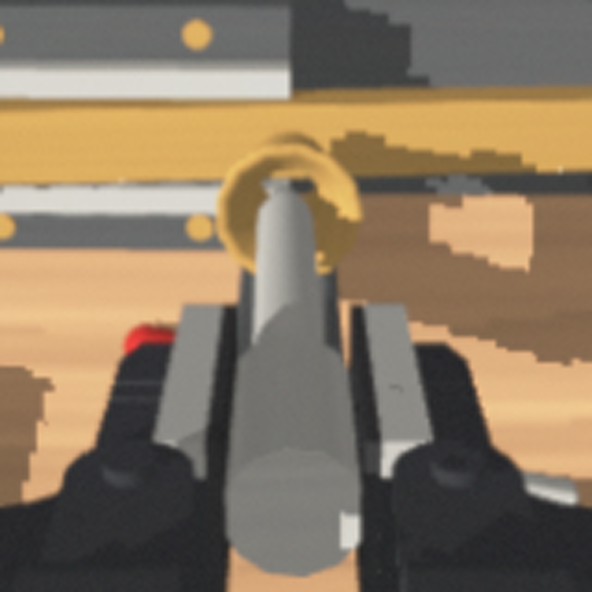

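Emit:
play_rows --commands '[[0,[0,0,0.15],[0,0,0]],[0,[0,0,0.15],[0,0,0]],[0,[0,0,0.12],[0,0,0]],[0,[0,0,0.02],[0,0,0]],[0,[0,0,0],[0,0,0]]]'

```text
time: 27.88
position: [0.475, 0.0009, 0.1357]
tool_rot: [180.0, 0.0, -90.0]
contact_force: [-0.1, 0.1, -0.2]
opening: 0.0141
```

Run:
```python
from h import *
o=ctrl.get_obs();c=ctrl.camera('wrist');print(o['position'],o['tool_rot'],o['time'],o['opening'],o['contact_force'],o['ft_torque'])
cv2.imwrite('pics/p24.png',cv2.resize(c['color'][150:310,180:340,::-1],None,fx=3.7,fy=3.7,interpolation=cv2.INTER_CUBIC))
c=ctrl.camera('scene');save(c,'s24.png',[120,220,180,320],5)
```

```text
[0.47497206 0.00092758 0.13571077] [ 1.79982561e+02  3.19974442e-03 -9.00014763e+01] 27.875 0.014084576300891133 [-0.08689101  0.0500428  -0.21274471] [ 0.02064654 -0.00885876 -0.03747192]
```

View pics/s24.png

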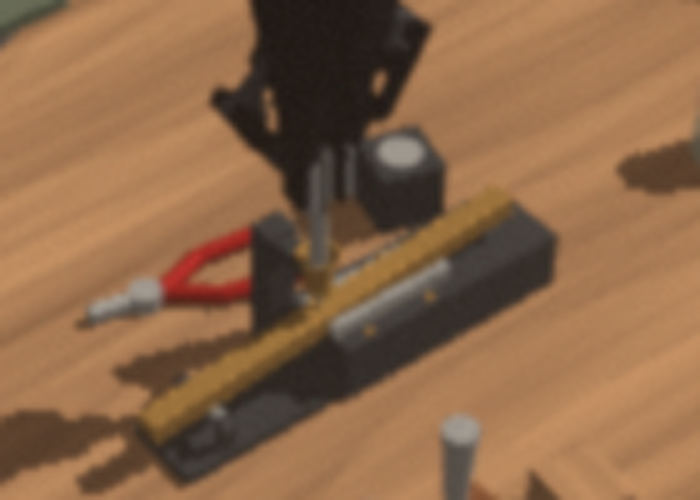

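In the bush with no side force. The last few mm go in small steps.

Emit:
play_rows --commands '[[0,[0,0,0.02],[0,0,0]],[0,[0,0,0.02],[0,0,0]],[0,[0,0,0.02],[0,0,0]],[0,[0,0,0],[0,0,0]]]'

```text
time: 28.48
position: [0.4751, 0.0009, 0.1328]
tool_rot: [-180.0, 0.0, -90.0]
contact_force: [0.2, -0.1, -1.1]
opening: 0.014
```

Emit:
play_rows --commands '[[0,[0,0,0.02],[0,0,0]],[0,[0,0,0.02],[0,0,0]],[0,[0,0,0],[0,0,0]]]'

```text
time: 28.85
position: [0.4758, 0.0009, 0.132]
tool_rot: [-179.9, -0.0, -90.0]
contact_force: [-1.6, 0.3, 6.0]
opening: 0.0142
```

Run:
```python
from h import *
o=ctrl.get_obs();print(o['position'],o['contact_force'])
c=ctrl.camera('wrist');P=cloud(c,o);print(P[288,259]-o['position'],P[288,259])
```

```text
[0.4757899  0.00085065 0.13202052] [-1.55258695  0.25698034  5.97900987]
[-0.00224927  0.00121416  0.0304307 ] [0.47354064 0.00206481 0.16245122]
```

Contact: 6 N at TCP 0.132, the expected height. Easing off and releasing.

Emit:
play_rows --commands '[[0,[0,0,-0.02],[0,0,0]],[0.1,[0,0,-0.02],[0,0,0]],[0.25,[0,0,0],[0,0,0]],[0.4,[0,0,0],[0,0,0]],[0.5,[0,0,0],[0,0,0]],[0.5,[0,0,0],[0,0,0]]]'

```text
time: 29.65
position: [0.475, 0.0009, 0.1327]
tool_rot: [180.0, 0.0, -90.0]
contact_force: [-0.5, -0.6, 0.1]
opening: 0.0426
```

Run:
```python
from h import *
o=ctrl.get_obs();c=ctrl.camera('wrist');print(o['position'],o['time'],o['opening'],o['contact_force'])
save(c,'w25.png',s=1.5)
```

```text
[0.47496328 0.00093103 0.13265033] 29.65 0.042613898288946704 [-0.51701774 -0.58386972  0.12437753]
```

View pics/w25.png

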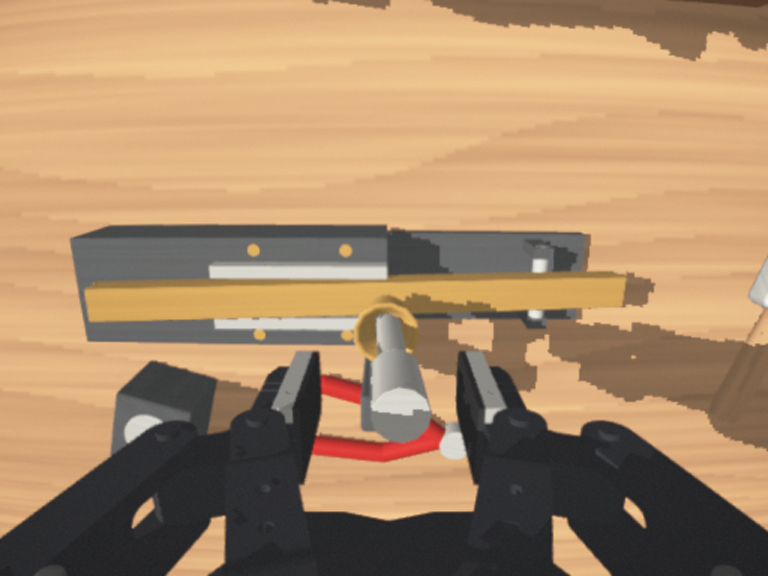

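Released; the punch stands in the bush with a gap to both pads. Retreating straight up, then aside, and verifying.

Emit:
play_rows --commands '[[0.5,[0,0,-0.3],[0,0,0]],[0.5,[0,0,-0.7],[0,0,0]],[0.5,[0,0,-0.9],[0,0,0]],[0.5,[0,0,-0.7],[0,0,0]],[0.5,[-0.9,0,0],[0,0,0]],[0.5,[-0.9,0,0],[0,0,0]],[0.5,[0,0,0],[0,0,0]],[0.5,[0,0,0],[0,0,0]]]'

```text
time: 30.7
position: [0.4752, 0.0907, 0.2635]
tool_rot: [-179.9, -0.0, -90.0]
contact_force: [-0.3, 0.3, -0.0]
opening: 0.0433
```

```bash
python3 slope.py 26
python3 - <<'E'
from h import *
o=ctrl.get_obs();c=ctrl.camera('wrist');P=cloud(c,o)
m=(P[...,2]>.155)&(P[...,2]<.17)&(abs(P[...,0]-.473)<.02)&(abs(P[...,1])<.02)
if m.sum(): print('head',m.sum(),np.median(P[m],0),P[m].min(0),P[m].max(0))
c=ctrl.camera('scene');save(c,'s26.png',[100,300,160,340],3.3)
E
```

```text
[0.47516911 0.09072917 0.26350877] 30.7
[0.10636094 0.05431061] [0.0415473  0.05431061 0.06920114]
block z 0.040584928765132366
head 371 [0.47935436 0.00097437 0.16404402] [ 0.47152504 -0.00807634  0.15518262] [0.48648466 0.00767838 0.16604559]
```

View pics/w26.png

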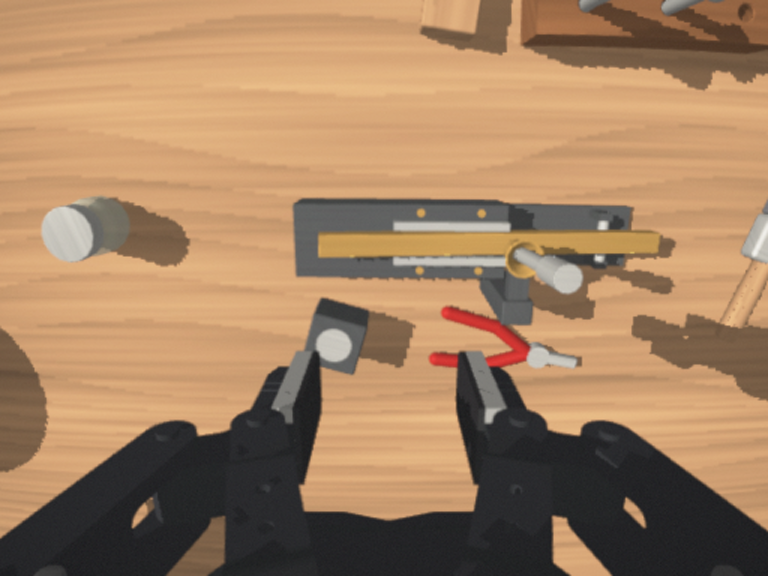

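View pics/s26.png

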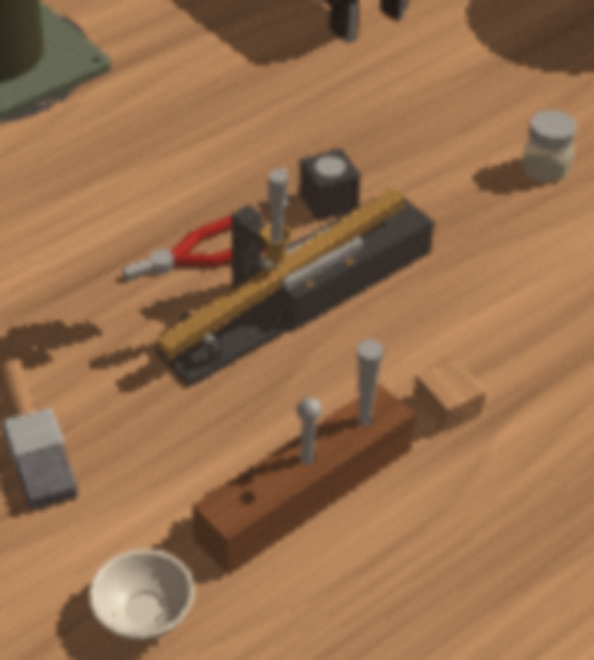

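```bash
python3 -c "
from cell import ctrl
print(ctrl.job_done())"
```

```text
the job is handed in; nothing more can be done
None
```

The bar is tipped onto the low stop and the marking punch stands point down on it in the guide bush. I handed the job in at about 31 s of the 72 s allowed.

- **Bar:** I pushed it along the lane to just short of where it could first tip. From there I used nudges of about 3 mm, backing off and looking after each. The fifth left it hovering almost balanced on the edge, so I added one last nudge of about 2–3 mm and it tipped by itself. The mark should therefore be within about 3 mm of the true balance point.
- **Punch:** I lifted it from the stand and lowered it through the bush until it met the bar at the expected height, with about 6 N of force. I then released it and moved the gripper clear.
- **Last checks:** The bar's slope reads 0.106 rad (about 0.11 expected) and the punch's top is at 164 mm, which puts its point on the bar. The other two tools, the jar, the doming block, the pliers, the dish and the wax block look untouched. The brush showed only in part and the cup was out of the last views.

**Two things were not perfect:**
- **Early contact:** During the first long push, a shoulder on the finger rode on the bar's top with about 6 N. I raised the fingers before any of the fine nudging.
- **Punch lean:** The punch leans by roughly 3°, within the play of the bush.

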